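Clear the microscope bench at the end of a session

TASK

The session at the stereo microscope is over: swing the microscope head out to one side until it hangs wholly clear of its base plate, then move every specimen pot from the plate into the grey carrier so that each stands upright on the carrier's floor. Raise the carrier's folded handle until it snaps fully upright, ready for carrying, and swing the microscope head back over the middle of its base plate. Leave the other things on the bench where they are.

Things in the scene. Friction and masses are not known exactly. Their poses are not given: they have to be found in the camera images.
- stand: the microscope's stand: a grey base plate 330 x 220 x 16 mm lying on the bench, with an aluminium post 25 mm in diameter, 330 mm high, near its far end. Origin: centre of the plate's underside; x runs along the plate away from the robot (roughly), z up. The post stands at x = +135 mm, y = 0; the middle of the viewing area (under the lens when the arm is centred) is at x = -65 mm, y = 0. Fixed
- boom (a joint): the microscope's swing arm turning about the post, in rad: 0 = centred, head over the middle of the plate's viewing area; positive swings the head towards the robot's right (-y), negative to its left (+y); end stops at -1.2 and +1.2. The swivel is stiff (about 4 N needed at the bar's grip point) and stays where it is left. The head is wholly off the plate beyond about 0.9 either way
- boom_hinge (a point): point on the post's axis at the height of the swing arm's bar (250 mm above the bench)
- boom_grip (a point): middle of the free length of the swing arm's level aluminium bar (round, 20 mm in diameter, free for about 110 mm), 85 mm from the post's axis, 250 mm above the bench; it can be taken from above, fingers on either side of the bar. The bar swings level about boom_hinge. Nothing stands above the bar; the post's top is at 336 mm, the focus block at the bar's other end reaches up to 275 mm and begins 55 mm from this point
- boom_lens (a point): centre of the ring light under the microscope head, the lowest point of the head (115 mm above the bench), 200 mm from the post's axis. The head is white, about 90 mm wide, and reaches up to 310 mm; its eyepieces point away from the post and reach 90 mm out from the lens axis and 350 mm up
- carrier: specimen carrier: an open grey plastic tray, 168 (x) x 228 (y) x 55 mm high, walls and floor 4 mm, standing loose on the bench left or right of the microscope, about 1.2 kg. Origin: centre of its underside; x and y along its sides, z up; its -x side faces the robot, roughly
- bail (a joint): the carrier's steel handle, pivoted at the middle of the two short ends, in rad: 0 = folded level beside the tray on its -x side, 1.6 = upright over the tray, at its stop. An over-centre spring holds it at either end: about 2 N at the bar lifts it (up to 10 N when pinched hard, as the bar turns in the fingers); let go before 1.1 it falls back, beyond 1.2 it snaps upright
- bail_hinge (a point): middle of the handle's pivot axis, at x = 0, y = 0 of the carrier, 46 mm above its underside; the axis runs along the carrier's y
- bail_grip (a point): middle of the handle's black grip: a round bar 17 mm in diameter, 150 mm long, parallel to the carrier's y, 130 mm from the pivot axis; folded, it lies 46 mm above the bench and 46 mm out from the tray's -x wall (centre to wall), so it can be pinched from above
- pot1: specimen pot (three to five of the five are present; absent: None): a closed clear round pot with a white lid, 34 mm in diameter, 30 mm high, about 35 g, standing on the base plate (its floor 16 mm above the bench) in the area under the microscope. Origin: centre of its underside, z up. All pots are alike
- pot2: specimen pot (three to five of the five are present; absent: None): a closed clear round pot with a white lid, 34 mm in diameter, 30 mm high, about 35 g, standing on the base plate (its floor 16 mm above the bench) in the area under the microscope. Origin: centre of its underside, z up. All pots are alike
- pot3: specimen pot (three to five of the five are present; absent: None): a closed clear round pot with a white lid, 34 mm in diameter, 30 mm high, about 35 g, standing on the base plate (its floor 16 mm above the bench) in the area under the microscope. Origin: centre of its underside, z up. All pots are alike
- pot4: specimen pot (three to five of the five are present; absent: None): a closed clear round pot with a white lid, 34 mm in diameter, 30 mm high, about 35 g, standing on the base plate (its floor 16 mm above the bench) in the area under the microscope. Origin: centre of its underside, z up. All pots are alike
- pot5: specimen pot (three to five of the five are present; absent: None): a closed clear round pot with a white lid, 34 mm in diameter, 30 mm high, about 35 g, standing on the base plate (its floor 16 mm above the bench) in the area under the microscope. Origin: centre of its underside, z up. All pots are alike
- slidebox: bystander: flat slide box, 102 x 182 x 35 mm, on the other side of the microscope from the carrier. Origin: centre of its underside
- forceps: bystander: steel forceps, 125 mm long, 8 mm high, lying across the base plate between the pots and the post. Origin: middle, underside
- timer: bystander: small white timer, 45 x 65 x 18 mm, lying on the base plate beside the post. Origin: centre of its underside
- pen: bystander: black marker pen, 125 mm long, 10 mm thick, lying on the slide box. Origin: middle, underside

How it is judged:
By the outcome, as a careful person would: the job done as asked, in the order asked, and still so for the second after the job is handed in, with the robot touching nothing.
Of pot1, pot2, pot3, pot4, pot5 only 3 to 5 are there at a start; the rules pass over those that are not, and their reading is None.
At some moment in a run one of pot1, pot2, pot3, pot4, pot5 may be knocked a few centimetres aside while the robot is not near it.
It also fails if it takes over 210 s, if anything falls off the work surface, if the arm or the gripper's body presses on something with over 40 N, if the wrist force passes 120 N, or if a joint passes its speed limit or range.

ROBOT

A 6-joint arm with a two-finger parallel gripper is mounted at the origin on the work surface. World frame = base frame: x ahead of the robot, y to its left, z up, the work surface at z = 0. Lengths are in m, angles in rad, forces in N, time in s.
With the tool pointing down it reaches from about 0.35 to 0.975 m from the base axis. Payload 4.9 kg.
Tool frame: the origin (TCP) lies at the very end of the fingers, on their centre line; the grasp point (between the pads) lies 19 mm behind it; z points along the fingers, y is the direction in which the jaws open and shut (so a half turn about z gives the same grasp; the last joint's range is limited). The gripper opens to 85 mm and grips with 20 to 120 N. Pads are 22 mm wide; open, the fingers measure 114 mm over their backs; the gripper's body (76 mm by 85 mm) begins 54 mm behind the grasp point. The pads swing forward as they close: fully open they stand 13 mm farther back than shut.
Start: joints at [1.003, 0.053, 1.613, -0, 1.476, -0.119], TCP at [0.271, 0.563, 0.231] pointing down, gripper open.
Joint ranges: [-3.01, 3.01], [-1.01, 2.22], [0.06, 2.58], [-1.02, 4.17], [0.09, 2.62], [-3.14, 3.14]. Speed limits (rad/s): [2.57, 2.57, 3.14, 3.14, 3.14, 3.14].

INTERFACE

Orientations are given as a unit quaternion [w, x, y, z].
In Python, from plant import state, eyes, job_done gives the robot as it stands.
- The arm moves only by the tool apply_moves, never from a script. Its argument "commands" is a list of rows, each an object with "linear": the shift along the tool's x, y, z in m, a list of three; "delta_rot": the turn, a rotation vector about the tool's x, y, z in degrees, a list of three; "fingers": the closure in counts, from 0 (fully open) to 255 (shut). In form: [{"linear": [x, y, z], "delta_rot": [wx, wy, wz], "fingers": fingers}, ...]. A call has exactly 8 rows; each row is the pose to reach, as a shift and turn from the pose commanded when the call began, along the tool's axes at that moment; what a row does not reach only later rows make up. A row lasts 1/10 s, in which the tool goes at most 50 mm and 8.59 degrees, less where a joint would pass 70% of its speed; a pose out of reach is approached as far as the arm can. A call with a gripper value outside its range is refused whole. The fingers move at their own pace and stop on an object; the grip force is fixed at half the most. Time passes only in rows, so rows that repeat a pose let the fingers close, or fill a call up. It gives the time, the measured TCP pose, the force and the opening at its end, in the units of the state.
- state(): the state, without advancing time (a new reading comes with each control period).
- eyes.grab_frame(name): name is "scene" or "top" or "wrist"; returns the picture (384x512x3 uint8, red, green, blue); there is no depth.
- eyes.camera_params(name): a dict with "fx", "fy", "cx", "cy" (pixels), "position" and "rotation" of the camera in the world; the wrist camera has in their place "T_tool_cam" (4x4, takes a point from camera to tool coordinates, whose origin is the TCP and whose axes are the flange's). Camera axes: x right, y down, z forward; pixel columns grow to the right and rows downward; lengths in m; the calibration is good to about 2 mm. The wrist camera is an equidistant fisheye: a pixel r from the principal point sees the ray r / f radians off the axis. A picture is of the moment at which its call begins: read the wrist's pose just before it. camera_params takes no time and is no camera call.
- job_done(): hands the job in, once; it reports no verdict.
The state is a dict: "time": time; "joint_pos": joint angles; "joint_vel": joint speeds; "joint_efforts": joint torques, N m; "tool_pos": TCP position; "tool_rot": TCP orientation; "contact_force": force on the tool from outside, world axes, zero at the start; "ft_torque": the same for the moment, N m; "gripper_width": opening from 0.0 (shut) to 1.0 (fully open).
Only numpy, scipy, OpenCV 4.12 (cv2) and the standard library are available. Lean on these libraries where they do the work, as an engineer would, in place of code of your own. Each camera call takes 0.05 s, during which the arm holds its last target.

## Working session

There is one attempt and no reset: what is moved stays moved. The work goes in short steps, Python scripts to look and compute and a tool call to move; the robot and the scene stay as the last step left them, time stands still between calls to the robot, and variables do not carry over. Pictures are saved under pics/ and viewed, and the job is handed in when it is done.

Besides the shell and the picture viewer there is one more tool, called after "Request:" as name(argument=value, ...) on one line, values as JSON. apply_moves: Moves the arm, as the interface text tells. Its arguments: {"type":"object","properties":{"commands":{"type":"array","items":{"type":"object","properties":{"linear":{"type":"array","items":{"type":"number"}},"delta_rot":{"type":"array","items":{"type":"number"}},"fingers":{"type":"number"}}}}},"required":["commands"]}

```bash
ls; mkdir -p pics; python3 - <<'E'
from plant import state, eyes
import cv2
s=state()
for k,v in s.items(): print(k,v)
for n in ("scene","top","wrist"):
    im=eyes.grab_frame(n); cv2.imwrite(f"pics/{n}0.png",im[:,:,::-1]); print(n,eyes.camera_params(n))
E
```

```text
pics
time 0.0
joint_pos [ 1.00297844e+00  5.33607831e-02  1.61426182e+00  2.23468561e-05
  1.47598840e+00 -1.18979933e-01]
joint_vel [ 8.20923758e-06 -4.38492033e-04  2.50156332e-04 -7.76724135e-04
  7.67800550e-04  1.18035217e-03]
joint_efforts [ 8.36488944e-04 -3.93668997e+01 -3.70182323e+01 -1.57402803e-05
  6.86988686e-03  2.64104352e-05]
tool_pos [0.27085416 0.56258938 0.2300798 ]
tool_rot [-3.50252030e-04  2.22540877e-01  9.74922838e-01 -9.46511977e-04]
contact_force [ 0.38581473 -0.02854836 -0.46392839]
ft_torque [0.01537177 0.01630166 0.04692332]
gripper_width 0.9969840945944259
scene {'fx': 351.7220828248438, 'fy': 351.7220828248438, 'cx': 258.3918093239255, 'cy': 191.97119477146484, 'position': array([1.13409987, 0.31907035, 0.61552325]), 'rotation': array([-0.24245265,  0.46514778,  0.75365865, -0.39604658])}
top {'fx': 350.84407813196157, 'fy': 350.84407813196157, 'cx': 258.0619672139634, 'cy': 190.01026866802167, 'position': array([0.41227486, 0.00573282, 0.91514281]), 'rotation': array([-0.07608625,  0.71142066, -0.69479385,  0.07316444])}
wrist {'fx': 297.3186396354542, 'fy': 297.3186396354542, 'cx': 255.9430510834469, 'cy': 187.54108376810717, 'T_tool_cam': array([[-5.76398893e-04, -9.65448949e-01, -2.60591625e-01,
         6.66112413e-02],
       [ 9.99999659e-01, -4.02155515e-04, -7.21965171e-04,
         1.20645993e-03],
       [ 5.92222156e-04, -2.60591952e-01,  9.65448851e-01,
        -1.43735109e-01],
       [ 0.00000000e+00,  0.00000000e+00,  0.00000000e+00,
         1.00000000e+00]])}
```

View pics/scene0.png

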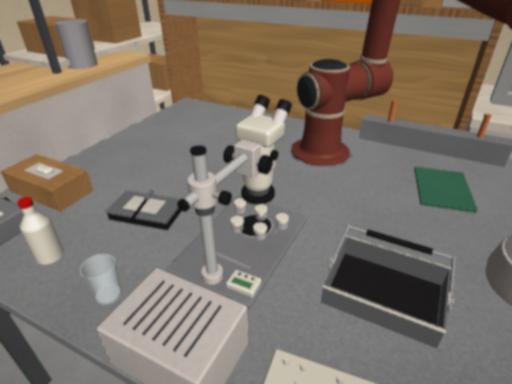

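View pics/top0.png

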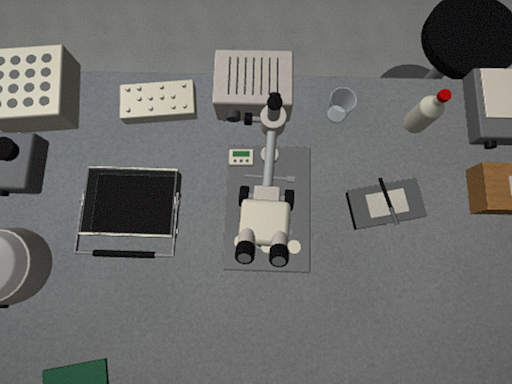

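View pics/wrist0.png

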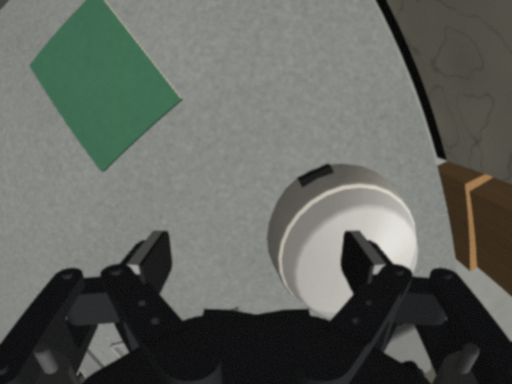

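```bash
cat > h.py <<'E'
import numpy as np, cv2
from scipy.spatial.transform import Rotation as R
from plant import state, eyes
def q2r(q): return R.from_quat([q[1],q[2],q[3],q[0]]).as_matrix()
def cam(n, s=None):
    p=eyes.camera_params(n)
    if n=="wrist":
        s=s or state(); T=np.eye(4); T[:3,:3]=q2r(s['tool_rot']); T[:3,3]=s['tool_pos']
        T=T@p['T_tool_cam']; return p,T[:3,:3],T[:3,3]
    return p,q2r(p['rotation']),np.array(p['position'])
def ray(n,u,v,s=None):
    p,Rm,t=cam(n,s); x=(u-p['cx'])/p['fx'];y=(v-p['cy'])/p['fy']
    if n=="wrist":
        r=np.hypot(x,y); k=np.sin(r)/r if r>1e-9 else 1; d=np.array([x*k,y*k,np.cos(r)])
    else: d=np.array([x,y,1.])
    return t,Rm@d
def at(n,u,v,z,s=None):
    t,d=ray(n,u,v,s); return t+d*(z-t[2])/d[2]
def proj(n,P,s=None):
    p,Rm,t=cam(n,s); c=Rm.T@(np.array(P)-t)
    if n=="wrist":
        rr=np.hypot(c[0],c[1]); th=np.arctan2(rr,c[2]); k=th/rr if rr>1e-9 else 0
        return p['cx']+p['fx']*c[0]*k,p['cy']+p['fy']*c[1]*k
    return p['cx']+p['fx']*c[0]/c[2],p['cy']+p['fy']*c[1]/c[2]
def save(n,name,crop=None,k=1):
    s=state(); im=eyes.grab_frame(n)[:,:,::-1].copy(); cv2.imwrite(f"pics/raw_{name}.png",im)
    if crop: im=im[crop[1]:crop[3],crop[0]:crop[2]]
    im=cv2.resize(im,None,fx=k,fy=k,interpolation=cv2.INTER_CUBIC); cv2.imwrite(f"pics/{name}.png",im); return s
def toolmove(dw,s=None):
    s=s or state(); return q2r(s['tool_rot']).T@np.array(dw)
E
python3 - <<'E'
from h import *
im=cv2.imread("pics/top0.png")
cv2.imwrite("pics/t1.png",cv2.resize(im[140:280,215:335],None,fx=5,fy=5,interpolation=cv2.INTER_CUBIC)[:600])
cv2.imwrite("pics/t2.png",cv2.resize(im[155:265,65:190],None,fx=5,fy=5,interpolation=cv2.INTER_CUBIC))
im=cv2.imread("pics/scene0.png")
cv2.imwrite("pics/s1.png",cv2.resize(im[130:300,170:330],None,fx=3.5,fy=3.5,interpolation=cv2.INTER_CUBIC))
# plate corners guess in top (z=.016)
for u,v in [(229,147),(310,147),(224,270),(310,271)]: print(at("top",u,v,.016))
for u,v in [(88,167),(181,168),(76,236),(177,236)]: print(at("top",u,v,.055))
for u,v in [(94,253),(154,254)]: print(at("top",u,v,.046))
E
```

```text
[0.72181447 0.09284091 0.016     ]
[ 0.72688451 -0.12513389  0.016     ]
[0.39883015 0.09203024 0.016     ]
[ 0.40151685 -0.12277799  0.016     ]
[0.64660204 0.44571692 0.055     ]
[0.64949846 0.20878537 0.055     ]
[0.47165977 0.45307378 0.055     ]
[0.47750102 0.20651701 0.055     ]
[0.43215128 0.40829826 0.046     ]
[0.43323569 0.26157083 0.046     ]
```

View pics/t1.png

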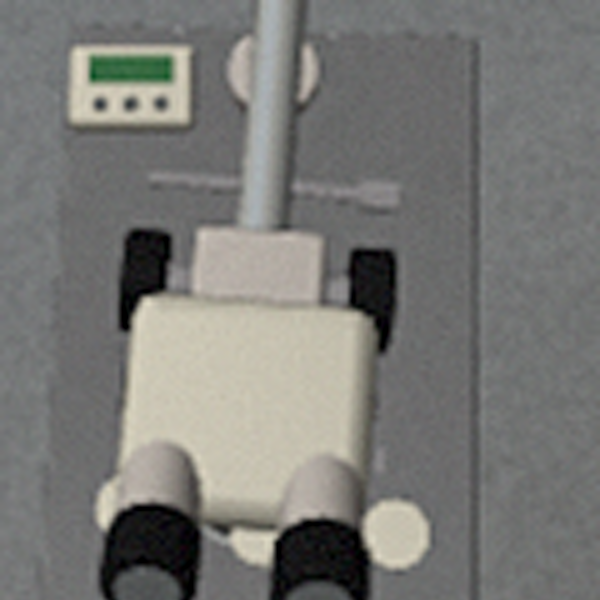

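View pics/t2.png

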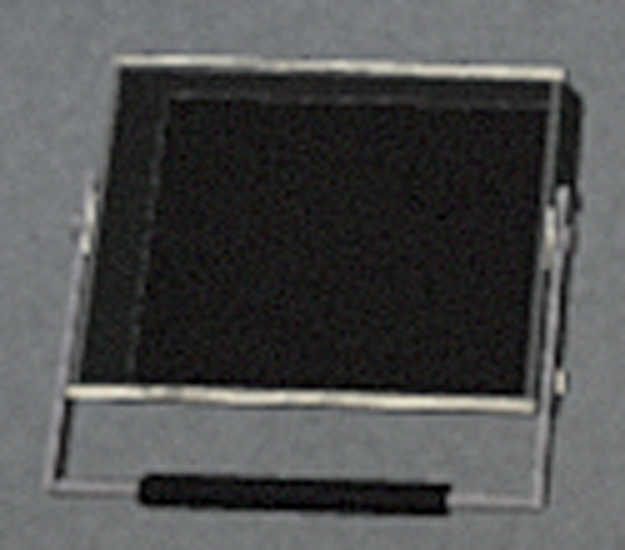

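View pics/s1.png

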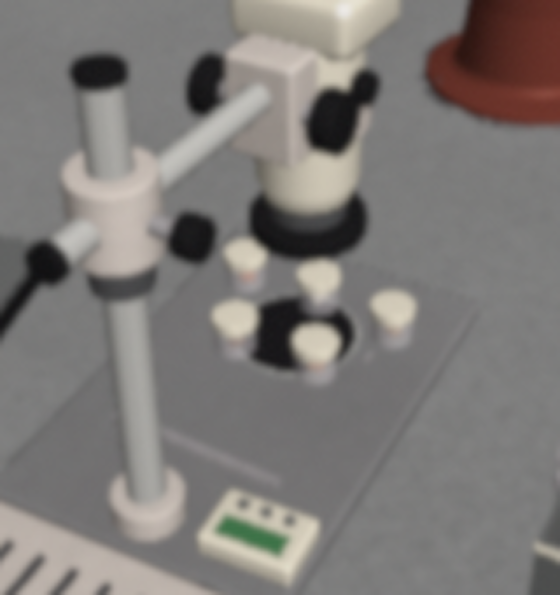

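```bash
python3 - <<'E'
from h import *
print("bar");
for u,v in [(270.5,140),(268,185)]: print(at("top",u,v,.25))
print("posttop",at("top",274.5,101,.336), at("top",270,155,.03))
print("carrier")
P=[at("top",u,v,.055) for u,v in [(88,167),(177.6,169.5),(78.6,233.6),(171.6,236)]]
for p in P: print(p)
print(np.mean(P,0),np.linalg.norm(P[0]-P[1]),np.linalg.norm(P[2]-P[3]),np.linalg.norm(P[0]-P[2]),np.linalg.norm(P[1]-P[3]))
print("grip");
for u,v in [(93,253),(154.5,255)]: print(at("top",u,v,.046))
print("pots scene lid z=.046")
for u,v in [(245,250),(319,275),(234,318),(393,307),(316,342)]: print(at("scene",170+u/3.5,130+v/3.5,.046))
for u,v in [(115,505),(397,535),(250,545)]: print("top",at("top",215+u/5,140+v/5,.046))
E
```

```text
bar
[ 0.657885   -0.01221819  0.25      ]
[ 0.56544017 -0.00886979  0.25      ]
posttop [ 0.69975469 -0.01583348  0.336     ] [ 0.69736636 -0.01752107  0.03      ]
carrier
[0.64660204 0.44571692 0.055     ]
[0.64535138 0.21714722 0.055     ]
[0.47762968 0.4474899  0.055     ]
[0.47718885 0.21969344 0.055     ]
[0.56169299 0.33251187 0.055     ] 0.2285731260236472 0.22779688966562667 0.16898166431208955 0.16818180393575943
grip
[0.43209322 0.41074095 0.046     ]
[0.43086933 0.26014501 0.046     ]
pots scene lid z=.046
[ 0.46237341 -0.07749405  0.046     ]
[ 0.46539063 -0.01131873  0.046     ]
[ 0.53910051 -0.04379001  0.046     ]
[0.47581533 0.05457429 0.046     ]
[0.5364206  0.02149928 0.046     ]
top [0.46953003 0.05782394 0.046     ]
top [ 0.45824391 -0.08073662  0.046     ]
top [ 0.451703   -0.00888429  0.046     ]
```

```bash
python3 - <<'E'
from h import *
print(toolmove([.10,-.25,.16]))
E
```

```text
[-0.19853838 -0.18211088 -0.15974398]
```

Request:
apply_moves(commands=[{"linear": [-0.01, -0.01, -0.03], "delta_rot": [0, 0, -3], "fingers": 0}, {"linear": [-0.03, -0.03, -0.06], "delta_rot": [0, 0, -7], "fingers": 0}, {"linear": [-0.06, -0.055, -0.09], "delta_rot": [0, 0, -11], "fingers": 0}, {"linear": [-0.09, -0.08, -0.12], "delta_rot": [0, 0, -15], "fingers": 0}, {"linear": [-0.12, -0.11, -0.14], "delta_rot": [0, 0, -19], "fingers": 0}, {"linear": [-0.15, -0.14, -0.155], "delta_rot": [0, 0, -22], "fingers": 0}, {"linear": [-0.18, -0.165, -0.16], "delta_rot": [0, 0, -24], "fingers": 0}, {"linear": [-0.2, -0.182, -0.16], "delta_rot": [0, 0, -25.7], "fingers": 0}])

```text
time: 0.95
tool_pos: [0.3732, 0.3104, 0.3928]
tool_rot: [0.001, 0.0, 1.0, 0.0]
contact_force: [0.5, 0.2, -0.6]
gripper_width: 1.003
```

Request:
apply_moves(commands=[{"linear": [-0.03, -0.02, 0], "delta_rot": [0, 0, 0], "fingers": 0}, {"linear": [-0.065, -0.05, 0], "delta_rot": [0, 0, 0], "fingers": 0}, {"linear": [-0.1, -0.08, 0], "delta_rot": [0, 0, 0], "fingers": 0}, {"linear": [-0.135, -0.11, 0], "delta_rot": [0, 0, 0], "fingers": 0}, {"linear": [-0.17, -0.14, 0], "delta_rot": [0, 0, 0], "fingers": 0}, {"linear": [-0.205, -0.17, 0], "delta_rot": [0, 0, 0], "fingers": 0}, {"linear": [-0.23, -0.2, 0], "delta_rot": [0, 0, 0], "fingers": 0}, {"linear": [-0.24, -0.22, 0], "delta_rot": [0, 0, 0], "fingers": 0}])

```text
time: 1.75
tool_pos: [0.6139, 0.0899, 0.3897]
tool_rot: [-0.001, 0.001, 1.0, -0.0]
contact_force: [-0.4, 0.6, 0.1]
gripper_width: 1.001
```

```bash
python3 - <<'E'
from h import *
s=save("wrist","w1"); save("scene","s2"); print(s['tool_pos'],s['tool_rot'],s['joint_pos'])
print(proj("wrist",[.613,-.0115,.26],s),proj("wrist",[.698,-.016,.336],s))
E
```

```text
[0.61387398 0.0898615  0.38968487] [-1.03166233e-03  1.20056645e-03  9.99998717e-01 -2.43732544e-04] [ 2.56638017e-02 -1.84352301e-03  1.40924722e+00 -4.37846117e-04
  1.73626462e+00 -1.54280306e+00]
(np.float64(152.0037376880936), np.float64(179.6723798406145)) (np.float64(132.12726225789413), np.float64(296.44841850380146))
```

View pics/w1.png

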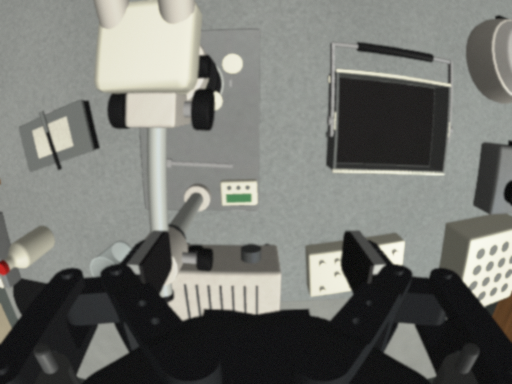

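View pics/s2.png

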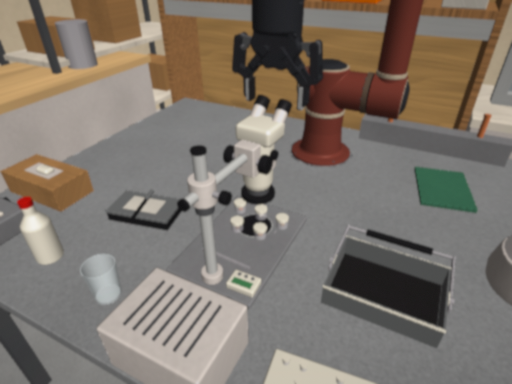

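```bash
python3 - <<'E'
from h import *
s=state()
im=cv2.imread("pics/raw_w1.png")
cv2.imwrite("pics/w1c.png",cv2.resize(im[110:280,80:260],None,fx=3.5,fy=3.5,interpolation=cv2.INTER_CUBIC))
for u,v in [(158,130),(157.5,150),(158,180),(160,220)]: print(at("wrist",u,v,.252,s))
E
```

```text
[ 0.56423177 -0.00479231  0.252     ]
[ 0.58405775 -0.0064507   0.252     ]
[ 0.6146046  -0.00824139  0.252     ]
[ 0.65786333 -0.01041307  0.252     ]
```

View pics/w1c.png

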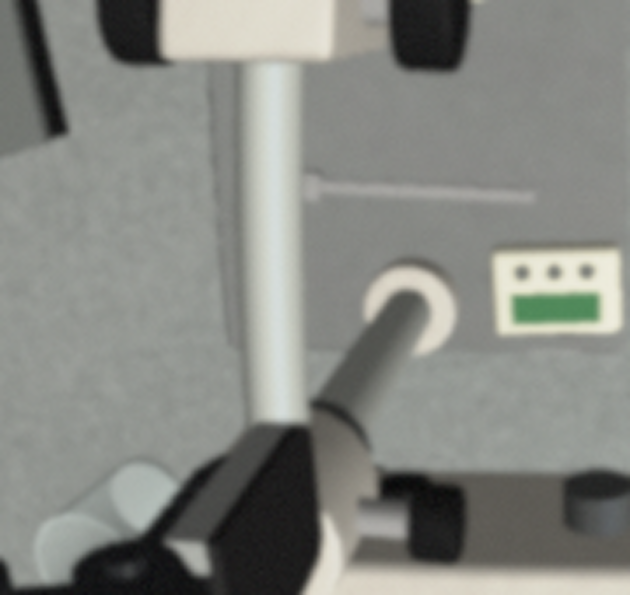

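Request:
apply_moves(commands=[{"linear": [0.0, -0.03, 0], "delta_rot": [0, 0, 1], "fingers": 0}, {"linear": [0.0, -0.065, 0], "delta_rot": [0, 0, 2], "fingers": 0}, {"linear": [0.001, -0.09, 0], "delta_rot": [0, 0, 2.5], "fingers": 0}, {"linear": [0.001, -0.0995, 0.01], "delta_rot": [0, 0, 2.5], "fingers": 0}, {"linear": [0.001, -0.0995, 0.03], "delta_rot": [0, 0, 2.5], "fingers": 0}, {"linear": [0.001, -0.0995, 0.05], "delta_rot": [0, 0, 2.5], "fingers": 0}, {"linear": [0.001, -0.0995, 0.065], "delta_rot": [0, 0, 2.5], "fingers": 0}, {"linear": [0.001, -0.0995, 0.07], "delta_rot": [0, 0, 2.5], "fingers": 0}])

```text
time: 2.65
tool_pos: [0.6102, -0.0061, 0.3182]
tool_rot: [-0.002, 0.021, 1.0, 0.0]
contact_force: [-0.5, 0.2, -0.3]
gripper_width: 1.003
```

```bash
python3 - <<'E'
from h import *
s=save("wrist","w2"); save("scene","s3"); print(s['tool_pos'],s['contact_force'])
for z in(.252,): print(proj("wrist",[.613,-.009,z],s))
E
```

```text
[ 0.61021158 -0.0060501   0.31820906] [-0.51538542  0.18280721 -0.34970412]
(np.float64(250.36624337134177), np.float64(203.98205119059952))
```

View pics/w2.png

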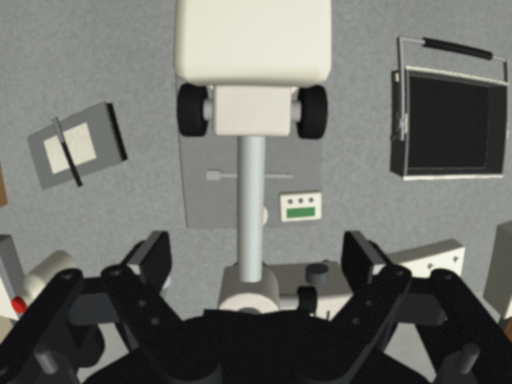

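View pics/s3.png

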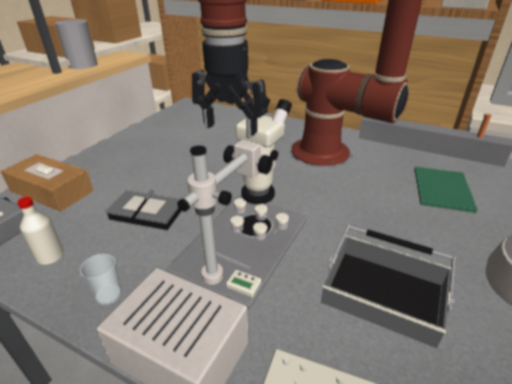

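Request:
apply_moves(commands=[{"linear": [-0.001, -0.001, 0.015], "delta_rot": [0, 0, 0], "fingers": 0}, {"linear": [-0.001, -0.002, 0.035], "delta_rot": [0, 0, 0], "fingers": 0}, {"linear": [-0.001, -0.002, 0.055], "delta_rot": [0, 0, 0], "fingers": 0}, {"linear": [-0.001, -0.002, 0.075], "delta_rot": [0, 0, 0], "fingers": 0}, {"linear": [-0.001, -0.002, 0.085], "delta_rot": [0, 0, 0], "fingers": 0}, {"linear": [-0.001, -0.002, 0.087], "delta_rot": [0, 0, 0], "fingers": 0}, {"linear": [-0.001, -0.002, 0.087], "delta_rot": [0, 0, 0], "fingers": 60}, {"linear": [-0.001, -0.002, 0.087], "delta_rot": [0, 0, 0], "fingers": 120}])

```text
time: 3.55
tool_pos: [0.613, -0.0093, 0.2359]
tool_rot: [0.001, 0.022, 1.0, -0.0]
contact_force: [-1.1, -0.1, -0.3]
gripper_width: 0.692
```

```bash
python3 - <<'E'
from h import *
s=save("wrist","w3"); save("scene","s4"); print(s['tool_pos'],s['contact_force'],s['gripper_width'])
E
```

```text
[ 0.61297004 -0.00933704  0.2358665 ] [-1.05184971 -0.08849686 -0.27074008] 0.6915425353741436
```

View pics/w3.png

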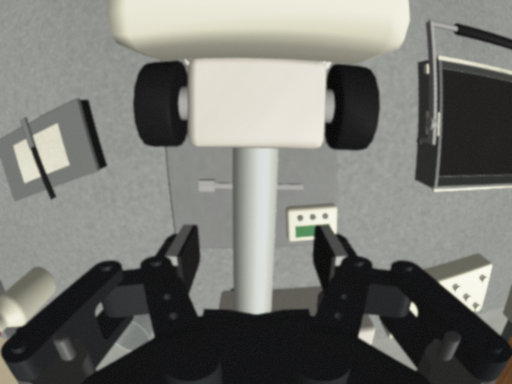

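View pics/s4.png

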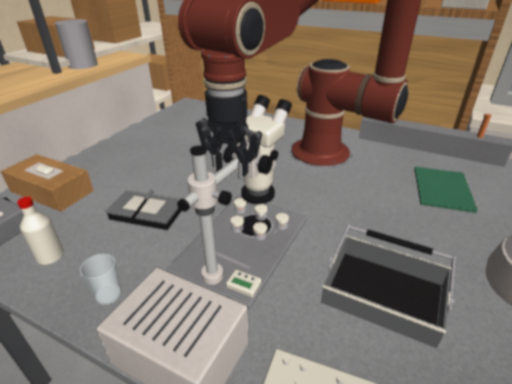

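Request:
apply_moves(commands=[{"linear": [0, 0, 0], "delta_rot": [0, 0, 0], "fingers": 180}, {"linear": [0, 0, 0], "delta_rot": [0, 0, 0], "fingers": 220}, {"linear": [0, 0, 0], "delta_rot": [0, 0, 0], "fingers": 255}, {"linear": [0, 0, 0], "delta_rot": [0, 0, 0], "fingers": 255}, {"linear": [0, 0, 0], "delta_rot": [0, 0, 0], "fingers": 255}, {"linear": [0, 0, 0], "delta_rot": [0, 0, 0], "fingers": 255}, {"linear": [0, 0, 0], "delta_rot": [0, 0, 0], "fingers": 255}, {"linear": [0, 0, 0], "delta_rot": [0, 0, 0], "fingers": 255}])

```text
time: 4.45
tool_pos: [0.6125, -0.0101, 0.2353]
tool_rot: [0.001, 0.022, 1.0, -0.001]
contact_force: [-1.7, -4.8, 5.9]
gripper_width: 0.21
```

```bash
python3 - <<'E'
from h import *
s=state(); print(s['tool_pos'],s['tool_rot'],s['contact_force'],s['gripper_width'])
# arc rows: hinge at 85mm from tool along bar; tool x direction = along bar away from hinge
h=np.array([.698,-.0145]); g=s['tool_pos'][:2]; print(np.linalg.norm(g-h), np.degrees(np.arctan2(*(g-h)[::-1])))
th0=np.arctan2(*(g-h)[::-1]); r=np.linalg.norm(g-h)
for d in [4,11,19,27,35,43,51,58,60]:
    a=th0+np.radians(d); p=h+r*np.array([np.cos(a),np.sin(a)])-g
    print(d,np.round(toolmove([p[0],p[1],0],s),4))
E
```

```text
[ 0.61248307 -0.01012655  0.23529593] [ 5.16568895e-04  2.23857364e-02  9.99748930e-01 -8.29723263e-04] [-1.72207592 -4.83300663  5.93209923] 0.20965450576344427
0.08562868413516722 177.07236691226075
4 [-0.0002 -0.006   0.    ]
11 [-0.0015 -0.0163  0.    ]
19 [-0.0045 -0.0279  0.0001]
27 [-0.0091 -0.0389  0.0001]
35 [-0.0152 -0.0492  0.0001]
43 [-0.0226 -0.0585  0.0001]
51 [-0.0313 -0.0667  0.0001]
58 [-0.0398 -0.0729  0.0002]
60 [-0.0423 -0.0744  0.0002]
```

```bash
cat > arc.py <<'E'
from h import *
import sys
def arc(ds,r=.0855):
    for d in ds:
        a=np.radians(d); print(d, np.round([-r*(1-np.cos(a)), -r*np.sin(a)],4))
E
python3 -c "
from arc import *
arc([3,7,11,15,19,23,27,30])"
```

```text
3 [-0.0001 -0.0045]
7 [-0.0006 -0.0104]
11 [-0.0016 -0.0163]
15 [-0.0029 -0.0221]
19 [-0.0047 -0.0278]
23 [-0.0068 -0.0334]
27 [-0.0093 -0.0388]
30 [-0.0115 -0.0427]
```

Request:
apply_moves(commands=[{"linear": [-0.0001, -0.0045, 0], "delta_rot": [0, 0, -3], "fingers": 255}, {"linear": [-0.0006, -0.0104, 0], "delta_rot": [0, 0, -7], "fingers": 255}, {"linear": [-0.0016, -0.0163, 0], "delta_rot": [0, 0, -11], "fingers": 255}, {"linear": [-0.0029, -0.0221, 0], "delta_rot": [0, 0, -15], "fingers": 255}, {"linear": [-0.0047, -0.0278, 0], "delta_rot": [0, 0, -19], "fingers": 255}, {"linear": [-0.0068, -0.0334, 0], "delta_rot": [0, 0, -23], "fingers": 255}, {"linear": [-0.0093, -0.0388, 0], "delta_rot": [0, 0, -27], "fingers": 255}, {"linear": [-0.0115, -0.0427, 0], "delta_rot": [0, 0, -30], "fingers": 255}])

```text
time: 5.25
tool_pos: [0.6209, -0.0544, 0.2353]
tool_rot: [-0.002, -0.238, 0.971, -0.001]
contact_force: [-7.8, -6.0, 6.8]
gripper_width: 0.212
```

```bash
python3 - <<'E'
from h import *
s=state(); print(s['tool_pos'],s['contact_force'],s['gripper_width'],s['joint_pos'])
h=np.array([.698,-.0145]); g=s['tool_pos'][:2]; print(np.linalg.norm(g-h), np.degrees(np.arctan2(*(g-h)[::-1])), np.degrees(np.arctan2(*(q2r(s['tool_rot'])[:2,0])[::-1])))
E
```

```text
[ 0.62094479 -0.05436686  0.23532082] [-7.76889592 -6.00386307  6.76330152] 0.2122777822493163 [-0.20504158  0.04787365  1.61119175 -0.00358682  1.48427239 -2.25557446]
0.08675754713513276 -152.64383905590114 -152.49535447715718
```

Request:
apply_moves(commands=[{"linear": [-0.0002, -0.006, 0], "delta_rot": [0, 0, -4], "fingers": 255}, {"linear": [-0.0009, -0.0119, 0], "delta_rot": [0, 0, -8], "fingers": 255}, {"linear": [-0.0019, -0.0178, 0], "delta_rot": [0, 0, -12], "fingers": 255}, {"linear": [-0.0033, -0.0236, 0], "delta_rot": [0, 0, -16], "fingers": 255}, {"linear": [-0.0052, -0.0292, 0], "delta_rot": [0, 0, -20], "fingers": 255}, {"linear": [-0.0074, -0.0348, 0], "delta_rot": [0, 0, -24], "fingers": 255}, {"linear": [-0.01, -0.0401, 0], "delta_rot": [0, 0, -28], "fingers": 255}, {"linear": [-0.013, -0.0453, 0], "delta_rot": [0, 0, -32], "fingers": 255}])

```text
time: 6.05
tool_pos: [0.6533, -0.0909, 0.2354]
tool_rot: [-0.003, -0.496, 0.868, -0.003]
contact_force: [-7.7, -14.2, 7.2]
gripper_width: 0.209
```

```bash
python3 - <<'E'
from h import *
s=state(); print(s['tool_pos'],s['contact_force'],s['gripper_width'],s['joint_pos'])
h=np.array([.698,-.0145]); g=s['tool_pos'][:2]; print(np.linalg.norm(g-h), np.degrees(np.arctan2(*(g-h)[::-1])), np.degrees(np.arctan2(*(q2r(s['tool_rot'])[:2,0])[::-1])))
save("top","t3"); save("scene","s5")
E
```

```text
[ 0.65331266 -0.09085255  0.23537964] [ -7.65077271 -14.15409569   7.16065213] 0.20926150386710396 [-0.24757107  0.13153493  1.52211382 -0.0078562   1.4885045  -2.85546641]
0.08846846848077002 -120.33942728524318 -120.54184468110641
```

View pics/t3.png

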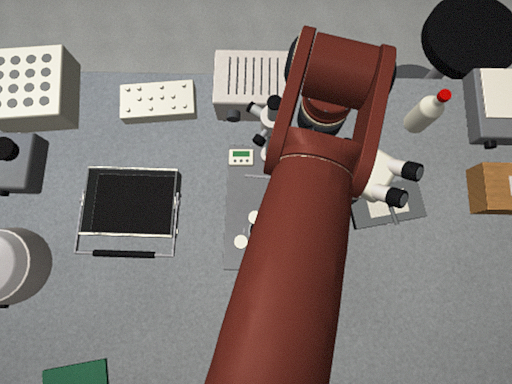

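View pics/s5.png

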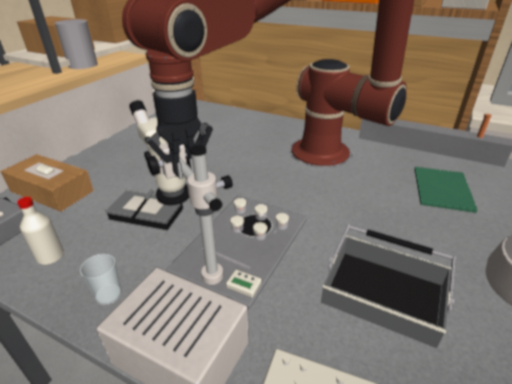

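Request:
apply_moves(commands=[{"linear": [0, 0, 0], "delta_rot": [0, 0, 0], "fingers": 150}, {"linear": [0, 0, 0], "delta_rot": [0, 0, 0], "fingers": 60}, {"linear": [0, 0, 0], "delta_rot": [0, 0, 0], "fingers": 0}, {"linear": [0, 0, 0], "delta_rot": [0, 0, 0], "fingers": 0}, {"linear": [0, 0, -0.02], "delta_rot": [0, 0, 0], "fingers": 0}, {"linear": [0, 0, -0.06], "delta_rot": [0, 0, 0], "fingers": 0}, {"linear": [0, 0, -0.1], "delta_rot": [0, 0, 0], "fingers": 0}, {"linear": [0, 0, -0.14], "delta_rot": [0, 0, 0], "fingers": 0}])

```text
time: 6.95
tool_pos: [0.6541, -0.0859, 0.3754]
tool_rot: [-0.0, -0.497, 0.868, 0.0]
contact_force: [0.8, -0.4, 0.4]
gripper_width: 0.997
```

```bash
python3 - <<'E'
from h import *
s=state(); print(s['tool_pos'],s['contact_force'],s['gripper_width'])
print(toolmove([.42-s['tool_pos'][0],-.01-s['tool_pos'][1],0],s))
E
```

```text
[ 0.65407496 -0.08586262  0.37537663] [ 0.84252085 -0.39201273  0.42990458] 0.9971604130087698
[5.32469421e-02 2.40231043e-01 1.83898187e-04]
```

Request:
apply_moves(commands=[{"linear": [0.006, 0.025, -0.01], "delta_rot": [0, 0, 6], "fingers": 0}, {"linear": [0.013, 0.06, -0.01], "delta_rot": [0, 0, 14], "fingers": 0}, {"linear": [0.021, 0.095, -0.01], "delta_rot": [0, 0, 22], "fingers": 0}, {"linear": [0.03, 0.13, -0.01], "delta_rot": [0, 0, 30], "fingers": 0}, {"linear": [0.037, 0.165, 0.0], "delta_rot": [0, 0, 38], "fingers": 0}, {"linear": [0.044, 0.2, 0.02], "delta_rot": [0, 0, 46], "fingers": 0}, {"linear": [0.05, 0.225, 0.06], "delta_rot": [0, 0, 54], "fingers": 0}, {"linear": [0.053, 0.24, 0.1], "delta_rot": [0, 0, 59.5], "fingers": 0}])

```text
time: 7.75
tool_pos: [0.4197, -0.0095, 0.2741]
tool_rot: [0.002, 0.002, 1.0, -0.0]
contact_force: [-0.4, 0.5, -0.2]
gripper_width: 1.004
```

```bash
python3 - <<'E'
from h import *
s=save("wrist","w4",(100,0,460,270),2.2); print(s['tool_pos'],s['tool_rot'],s['joint_vel'])
save("scene","s6",(170,130,330,300),3.5)
import json; json.dump({k:np.array(v).tolist() for k,v in s.items()},open("w4.json","w"))
E
```

```text
[ 0.41967885 -0.00949394  0.27412857] [ 1.70878325e-03  1.80999860e-03  9.99996901e-01 -5.15371346e-05] [ 0.04270497 -0.29282424  0.87970984 -0.00190523 -0.56482259  0.97215988]
```

View pics/w4.png

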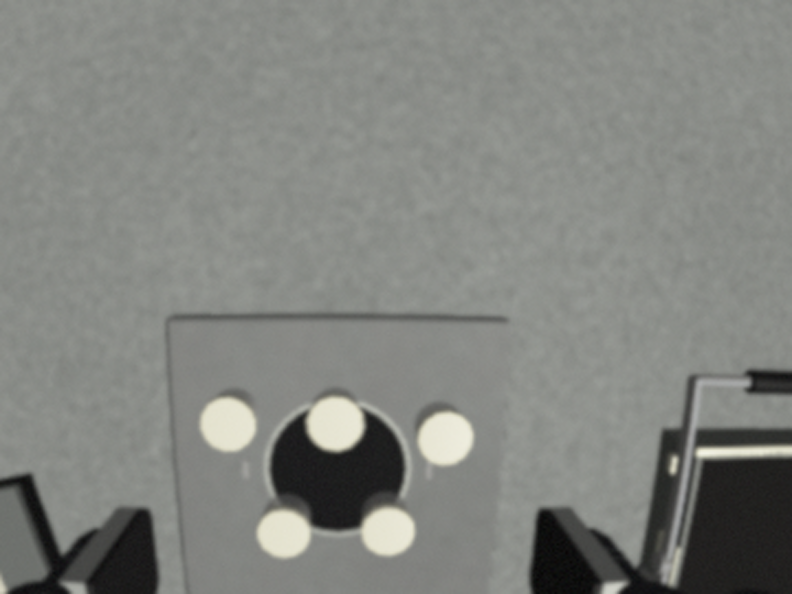

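View pics/s6.png

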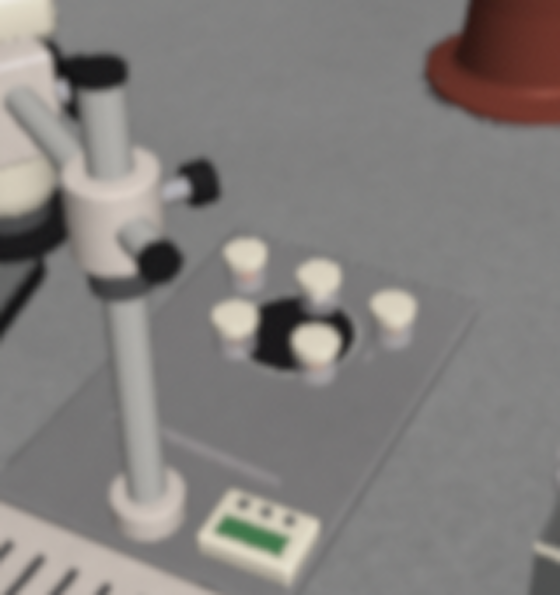

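```bash
cat > det.py <<'E'
from h import *
def pots(n,img,s,zt=.046):
    m=((img.min(2)>150)&(img[:,:,2].astype(int)-img[:,:,0]>12)).astype(np.uint8)
    k,l,st,c=cv2.connectedComponentsWithStats(m); out=[]
    for i in range(1,k):
        if st[i,4]<60: continue
        p=at(n,*c[i],zt,s); b=st[i]
        w=np.linalg.norm(at(n,b[0],c[i][1],zt,s)-at(n,b[0]+b[2],c[i][1],zt,s))
        if .025<w<.045 and b[3]/b[2]>.6: out.append((p[:2],w,c[i]))
    return out
E
python3 - <<'E'
from det import *; import json
s=json.load(open("w4.json"))
for p in pots("wrist",cv2.imread("pics/raw_w4.png"),s): print("w",p)
t=eyes.grab_frame("top")[:,:,::-1].copy(); cv2.imwrite("pics/t4.png",t)
for p in pots("top",t,None): print("t",p)
print(state()['tool_pos'])
E
```

```text
w (array([ 0.46121717, -0.07794131]), np.float64(0.034939499818375755), array([203.16733871, 192.49596774]))
w (array([ 0.46073857, -0.01356433]), np.float64(0.03255441852472437), array([252.04489796, 192.00408163]))
w (array([0.47074501, 0.05237283]), np.float64(0.03359821662739534), array([302.05295316, 199.0509165 ]))
w (array([0.53196153, 0.0189176 ]), np.float64(0.03467604371569074), array([276.00233645, 241.39018692]))
w (array([ 0.53321281, -0.04671791]), np.float64(0.03484669505340812), array([228.56737589, 242.29550827]))
t (array([ 0.69012991, -0.01421757]), np.float64(0.0439915985169831), array([268.87254902, 155.74509804]))
t (array([0.53652859, 0.01648901]), np.float64(0.03245624363279941), array([255.50666667, 214.34666667]))
t (array([ 0.53179531, -0.04759638]), np.float64(0.0323998084607144), array([281.16058394, 216.83211679]))
[ 0.41825823 -0.00947972  0.27044135]
```

View pics/t4.png

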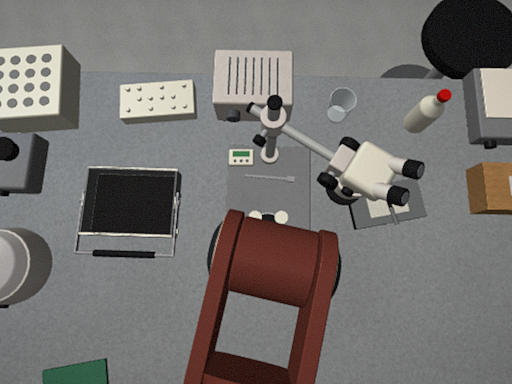

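```bash
cat > plan.py <<'E'
from h import *
def go(x,y,z,jaw=None):
    """print tool-frame shift & z-turn to reach TCP x,y,z with jaw dir angle (deg world, 90=y)"""
    s=state(); Rm=q2r(s['tool_rot']); d=Rm.T@(np.array([x,y,z])-s['tool_pos'])
    a=0
    if jaw is not None:
        c=np.degrees(np.arctan2(Rm[1,1],Rm[0,1])); a=-((jaw-c+180)%360-180)
    print("pos",np.round(s['tool_pos'],4),"lin",np.round(d,4),"rotz",round(a,1),"w",round(s['gripper_width'],3),"F",np.round(s['contact_force'],1))
    return d
E
python3 -c "
from plan import *
go(.472,.053,.10,45)"
```

```text
pos [ 0.4183 -0.0095  0.2704] lin [-0.055   0.062   0.1702] rotz 45.2 w 0.998 F [ 0.2 -0.3  1. ]
```

Request:
apply_moves(commands=[{"linear": [-0.01, 0.01, 0.01], "delta_rot": [0, 0, 5], "fingers": 30}, {"linear": [-0.025, 0.025, 0.03], "delta_rot": [0, 0, 13], "fingers": 60}, {"linear": [-0.04, 0.045, 0.06], "delta_rot": [0, 0, 21], "fingers": 90}, {"linear": [-0.05, 0.055, 0.1], "delta_rot": [0, 0, 29], "fingers": 90}, {"linear": [-0.055, 0.062, 0.13], "delta_rot": [0, 0, 37], "fingers": 90}, {"linear": [-0.055, 0.062, 0.155], "delta_rot": [0, 0, 45], "fingers": 90}, {"linear": [-0.055, 0.062, 0.17], "delta_rot": [0, 0, 45], "fingers": 90}, {"linear": [-0.055, 0.062, 0.17], "delta_rot": [0, 0, 45], "fingers": 90}])

```text
time: 8.7
tool_pos: [0.4768, 0.0515, 0.1046]
tool_rot: [-0.0, 0.381, 0.925, -0.0]
contact_force: [-0.1, -0.3, -0.7]
gripper_width: 0.649
```

```bash
python3 - <<'E'
from plan import *
from det import *
s=save("wrist","w5"); go(.472,.053,.02,45)
for p in pots("wrist",cv2.imread("pics/raw_w5.png"),s): print("w",p)
E
```

```text
pos [0.4774 0.0514 0.1059] lin [ 0.0051 -0.0027  0.0859] rotz 0.2 w 0.648 F [ 0.5 -0.3 -0.3]
w (array([0.47042297, 0.05277382]), np.float64(0.034221347137411325), array([249.95020504, 196.91329818]))
w (array([0.53159873, 0.01961691]), np.float64(0.03353900930886732), array([275.25873544, 277.06738769]))
w (array([0.67479187, 0.03842963]), np.float64(0.030794502583889737), array([384.81666667, 343.0375    ]))
```

View pics/w5.png

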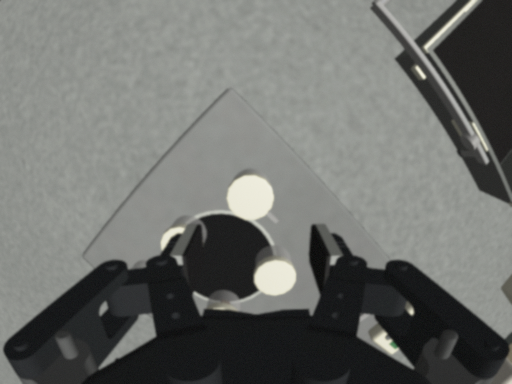

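Request:
apply_moves(commands=[{"linear": [0.003, -0.001, 0.01], "delta_rot": [0, 0, 0], "fingers": 90}, {"linear": [0.005, -0.0015, 0.025], "delta_rot": [0, 0, 0], "fingers": 90}, {"linear": [0.005, -0.0015, 0.04], "delta_rot": [0, 0, 0], "fingers": 90}, {"linear": [0.005, -0.0015, 0.055], "delta_rot": [0, 0, 0], "fingers": 90}, {"linear": [0.005, -0.0015, 0.065], "delta_rot": [0, 0, 0], "fingers": 90}, {"linear": [0.005, -0.0015, 0.07], "delta_rot": [0, 0, 0], "fingers": 90}, {"linear": [0.005, -0.0015, 0.07], "delta_rot": [0, 0, 0], "fingers": 90}, {"linear": [0.005, -0.0015, 0.07], "delta_rot": [0, 0, 0], "fingers": 90}])

```text
time: 9.55
tool_pos: [0.4715, 0.054, 0.0348]
tool_rot: [0.0, 0.383, 0.924, 0.0]
contact_force: [-0.8, -0.1, 0.3]
gripper_width: 0.646
```

```bash
python3 - <<'E'
from plan import *
from det import *
s=save("wrist","w6"); go(.472,.053,.02,45)
for p in pots("wrist",cv2.imread("pics/raw_w6.png"),s): print("w",p)
E
```

```text
pos [0.4717 0.054  0.035 ] lin [-0.0009 -0.0005  0.015 ] rotz -0.0 w 0.65 F [-0.2  0.4  0.1]
w (array([0.47028503, 0.05317223]), np.float64(0.03438107146257345), array([251.44948389, 247.70753832]))
w (array([ 0.46555074, -0.07103626]), np.float64(0.025854466468010616), array([119.46130952, 350.46428571]))
```

View pics/w6.png

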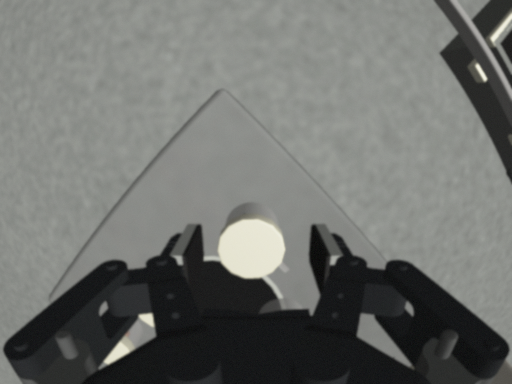

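Request:
apply_moves(commands=[{"linear": [0.0, -0.001, 0.008], "delta_rot": [0, 0, 0], "fingers": 90}, {"linear": [0.0, -0.001, 0.014], "delta_rot": [0, 0, 0], "fingers": 90}, {"linear": [0.0, -0.001, 0.015], "delta_rot": [0, 0, 0], "fingers": 100}, {"linear": [0.0, -0.001, 0.015], "delta_rot": [0, 0, 0], "fingers": 140}, {"linear": [0.0, -0.001, 0.015], "delta_rot": [0, 0, 0], "fingers": 180}, {"linear": [0.0, -0.001, 0.015], "delta_rot": [0, 0, 0], "fingers": 200}, {"linear": [0.0, -0.001, 0.015], "delta_rot": [0, 0, 0], "fingers": 200}, {"linear": [0.0, -0.001, 0.015], "delta_rot": [0, 0, 0], "fingers": 200}])

```text
time: 10.4
tool_pos: [0.4704, 0.0533, 0.0193]
tool_rot: [0.0, 0.383, 0.924, 0.0]
contact_force: [-0.0, 0.3, 0.1]
gripper_width: 0.382
```

```bash
python3 - <<'E'
from plan import *
go(.607,.283,.13,90)
E
```

```text
pos [0.4704 0.0533 0.0193] lin [ 0.0658  0.259  -0.1106] rotz -45.0 w 0.382 F [-0.   0.3  0.1]
```

Request:
apply_moves(commands=[{"linear": [0.0, 0.0, -0.02], "delta_rot": [0, 0, 0], "fingers": 200}, {"linear": [0.0, 0.0, -0.05], "delta_rot": [0, 0, 0], "fingers": 200}, {"linear": [0.005, 0.02, -0.085], "delta_rot": [0, 0, -5], "fingers": 200}, {"linear": [0.015, 0.055, -0.11], "delta_rot": [0, 0, -12], "fingers": 200}, {"linear": [0.025, 0.095, -0.12], "delta_rot": [0, 0, -19], "fingers": 200}, {"linear": [0.035, 0.135, -0.12], "delta_rot": [0, 0, -26], "fingers": 200}, {"linear": [0.045, 0.175, -0.12], "delta_rot": [0, 0, -33], "fingers": 200}, {"linear": [0.055, 0.215, -0.12], "delta_rot": [0, 0, -40], "fingers": 200}])

```text
time: 11.2
tool_pos: [0.5842, 0.2458, 0.1393]
tool_rot: [0.0, 0.041, 0.999, -0.0]
contact_force: [1.6, -0.8, 1.2]
gripper_width: 0.381
```

```bash
python3 - <<'E'
from plan import *
go(.607,.283,.13,90)
E
```

```text
pos [0.5842 0.2458 0.1393] lin [-0.0197  0.0389  0.0093] rotz -4.7 w 0.381 F [ 1.6 -0.8  1.2]
```

Request:
apply_moves(commands=[{"linear": [-0.012, 0.025, 0.0], "delta_rot": [0, 0, -3], "fingers": 200}, {"linear": [-0.019, 0.038, 0.01], "delta_rot": [0, 0, -4.7], "fingers": 200}, {"linear": [-0.0197, 0.039, 0.03], "delta_rot": [0, 0, -4.7], "fingers": 200}, {"linear": [-0.0197, 0.039, 0.055], "delta_rot": [0, 0, -4.7], "fingers": 200}, {"linear": [-0.0197, 0.039, 0.08], "delta_rot": [0, 0, -4.7], "fingers": 200}, {"linear": [-0.0197, 0.039, 0.1], "delta_rot": [0, 0, -4.7], "fingers": 200}, {"linear": [-0.0197, 0.039, 0.11], "delta_rot": [0, 0, -4.7], "fingers": 200}, {"linear": [-0.0197, 0.039, 0.11], "delta_rot": [0, 0, -4.7], "fingers": 200}])

```text
time: 12.0
tool_pos: [0.6051, 0.2809, 0.0271]
tool_rot: [-0.002, 0.003, 1.0, -0.001]
contact_force: [-0.6, 0.2, -1.9]
gripper_width: 0.38
```

```bash
python3 - <<'E'
from plan import *
go(.607,.283,.010,90); s=save("wrist","w7"); go(.607,.283,.010,90)
E
```

```text
pos [0.6051 0.2809 0.0271] lin [-0.002   0.0022  0.0171] rotz -0.3 w 0.38 F [-0.6  0.2 -1.9]
pos [0.6062 0.2812 0.0288] lin [-0.0008  0.0018  0.0188] rotz -0.3 w 0.38 F [ 0.4 -0.5 -0.9]
```

View pics/w7.png

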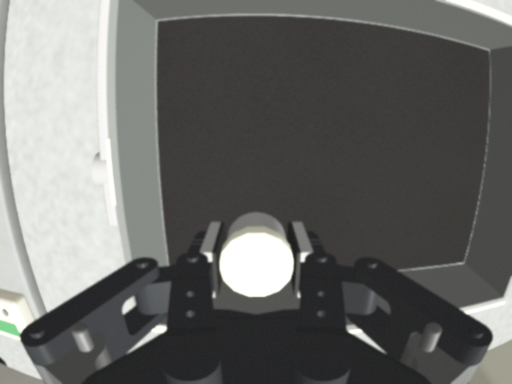

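Request:
apply_moves(commands=[{"linear": [0.0, 0.0, 0.008], "delta_rot": [0, 0, 0], "fingers": 200}, {"linear": [0.0, 0.0, 0.015], "delta_rot": [0, 0, 0], "fingers": 200}, {"linear": [0.0, 0.0, 0.0203], "delta_rot": [0, 0, 0], "fingers": 200}, {"linear": [0.0, 0.0, 0.0203], "delta_rot": [0, 0, 0], "fingers": 200}, {"linear": [0.0, 0.0, 0.0203], "delta_rot": [0, 0, 0], "fingers": 160}, {"linear": [0.0, 0.0, 0.0203], "delta_rot": [0, 0, 0], "fingers": 90}, {"linear": [0.0, 0.0, 0.0203], "delta_rot": [0, 0, 0], "fingers": 90}, {"linear": [0.0, 0.0, 0.01], "delta_rot": [0, 0, 0], "fingers": 90}])

```text
time: 12.85
tool_pos: [0.6054, 0.281, 0.0182]
tool_rot: [-0.001, 0.003, 1.0, -0.0]
contact_force: [-0.9, 0.2, -1.7]
gripper_width: 0.647
```

```bash
python3 - <<'E'
from plan import *
go(.606,.281,.14,90); go(.535,.0185,.12,45)
E
```

```text
pos [0.6054 0.281  0.0182] lin [-2.000e-04 -1.000e-04 -1.218e-01] rotz -0.3 w 0.647 F [-0.9  0.2 -1.7]
pos [0.6054 0.281  0.0182] lin [ 0.0693 -0.2629 -0.1013] rotz 44.7 w 0.647 F [-0.9  0.2 -1.7]
```

Request:
apply_moves(commands=[{"linear": [0.0, 0.0, -0.04], "delta_rot": [0, 0, 0], "fingers": 90}, {"linear": [0.002, -0.01, -0.085], "delta_rot": [0, 0, 4], "fingers": 90}, {"linear": [0.012, -0.045, -0.11], "delta_rot": [0, 0, 11], "fingers": 90}, {"linear": [0.025, -0.09, -0.115], "delta_rot": [0, 0, 18], "fingers": 90}, {"linear": [0.038, -0.135, -0.115], "delta_rot": [0, 0, 25], "fingers": 90}, {"linear": [0.05, -0.18, -0.115], "delta_rot": [0, 0, 32], "fingers": 90}, {"linear": [0.062, -0.225, -0.11], "delta_rot": [0, 0, 39], "fingers": 90}, {"linear": [0.071, -0.262, -0.1], "delta_rot": [0, 0, 44.7], "fingers": 90}])

```text
time: 13.65
tool_pos: [0.5344, 0.0177, 0.1215]
tool_rot: [0.002, 0.385, 0.923, 0.0]
contact_force: [0.5, -0.2, 0.1]
gripper_width: 0.647
```

```bash
python3 - <<'E'
from plan import *
from det import *
s=save("wrist","w8"); go(.5325,.019,.02,45); t=eyes.grab_frame("top")[:,:,::-1].copy(); cv2.imwrite("pics/t5.png",t)
for p in pots("wrist",cv2.imread("pics/raw_w8.png"),s): print("w",p)
for p in pots("top",t,s): print("t",p)
go(.5325,.019,.02,45)
E
```

```text
pos [0.532  0.0137 0.1187] lin [0.0036 0.0044 0.0987] rotz -0.6 w 0.645 F [ 1.  -3.  -1.5]
w (array([0.60183006, 0.27133253]), np.float64(0.034009939004716015), array([497.25806452,  57.90322581]))
w (array([ 0.4611123 , -0.01276258]), np.float64(0.03562184708584848), array([159.66481224, 159.71488178]))
w (array([0.53164566, 0.01946148]), np.float64(0.03383351921020702), array([253.8697422, 192.9972863]))
w (array([ 0.46176926, -0.07643692]), np.float64(0.0377119459822571), array([116.21293801, 214.1868823 ]))
t (array([ 0.84695187, -0.43301946]), np.float64(0.04274436070843647), array([426.50837989, 103.11173184]))
t (array([ 0.69133576, -0.01429648]), np.float64(0.04400384032539509), array([268.91111111, 155.3       ]))
t (array([0.60412254, 0.27842544]), np.float64(0.033061748355888425), array([153.16935484, 185.55645161]))
t (array([ 0.46443748, -0.01476699]), np.float64(0.0318863345576773), array([267.5, 243.8]))
t (array([ 0.45952248, -0.07947369]), np.float64(0.031828294501347845), array([293.88513514, 246.45945946]))
pos [0.5326 0.0163 0.119 ] lin [0.002 0.002 0.099] rotz -0.4 w 0.65 F [-0.3  0.2 -0.7]
```

View pics/w8.png

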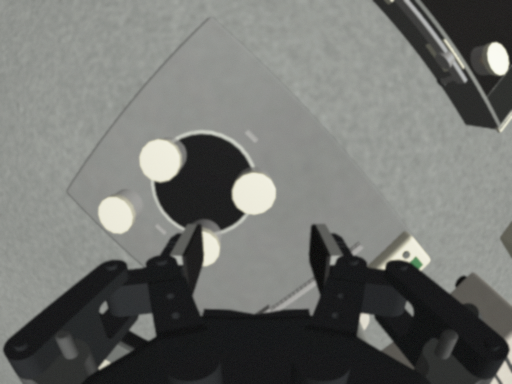

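View pics/t5.png

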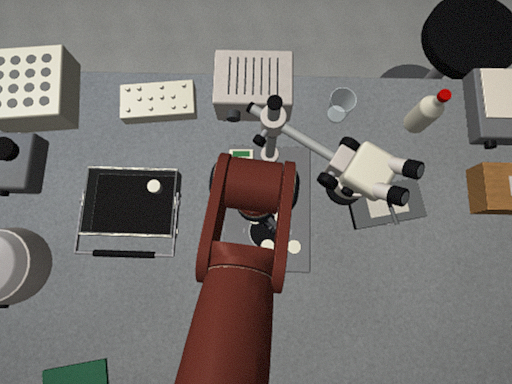

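Request:
apply_moves(commands=[{"linear": [0.001, 0.001, 0.02], "delta_rot": [0, 0, -0.3], "fingers": 90}, {"linear": [0.001, 0.001, 0.045], "delta_rot": [0, 0, -0.3], "fingers": 90}, {"linear": [0.001, 0.001, 0.07], "delta_rot": [0, 0, -0.3], "fingers": 90}, {"linear": [0.001, 0.001, 0.085], "delta_rot": [0, 0, -0.3], "fingers": 90}, {"linear": [0.001, 0.001, 0.095], "delta_rot": [0, 0, -0.3], "fingers": 90}, {"linear": [0.001, 0.001, 0.099], "delta_rot": [0, 0, -0.3], "fingers": 90}, {"linear": [0.001, 0.001, 0.099], "delta_rot": [0, 0, -0.3], "fingers": 90}, {"linear": [0.001, 0.001, 0.099], "delta_rot": [0, 0, -0.3], "fingers": 120}])

```text
time: 14.55
tool_pos: [0.5351, 0.0212, 0.0214]
tool_rot: [0.001, 0.38, 0.925, 0.0]
contact_force: [-0.4, 0.0, -0.0]
gripper_width: 0.533
```

```bash
python3 - <<'E'
from plan import *
go(.5318,.0193,.0195,45)
E
```

```text
pos [0.5351 0.0212 0.0214] lin [ 0.001  -0.0036  0.0019] rotz 0.3 w 0.533 F [-0.4  0.  -0. ]
```

Request:
apply_moves(commands=[{"linear": [0.001, -0.0035, 0.0015], "delta_rot": [0, 0, 0], "fingers": 130}, {"linear": [0.001, -0.0035, 0.0015], "delta_rot": [0, 0, 0], "fingers": 160}, {"linear": [0.001, -0.0035, 0.0015], "delta_rot": [0, 0, 0], "fingers": 200}, {"linear": [0.001, -0.0035, 0.0015], "delta_rot": [0, 0, 0], "fingers": 200}, {"linear": [0.001, -0.0035, 0.0015], "delta_rot": [0, 0, 0], "fingers": 200}, {"linear": [0.001, -0.0035, 0.0015], "delta_rot": [0, 0, 0], "fingers": 200}, {"linear": [0.001, -0.0035, -0.02], "delta_rot": [0, 0, 0], "fingers": 200}, {"linear": [0.001, -0.0035, -0.05], "delta_rot": [0, 0, 0], "fingers": 200}])

```text
time: 15.35
tool_pos: [0.5287, 0.0196, 0.0683]
tool_rot: [-0.003, 0.38, 0.925, -0.001]
contact_force: [0.8, -0.2, -0.2]
gripper_width: 0.378
```

```bash
python3 - <<'E'
from plan import *
go(.560,.283,.13,90)
E
```

```text
pos [0.5287 0.0196 0.0683] lin [ 0.1633  0.209  -0.0617] rotz -44.7 w 0.378 F [ 0.8 -0.2 -0.2]
```

Request:
apply_moves(commands=[{"linear": [0.005, 0.007, -0.035], "delta_rot": [0, 0, -3], "fingers": 200}, {"linear": [0.025, 0.032, -0.06], "delta_rot": [0, 0, -9], "fingers": 200}, {"linear": [0.053, 0.067, -0.065], "delta_rot": [0, 0, -16], "fingers": 200}, {"linear": [0.081, 0.103, -0.065], "delta_rot": [0, 0, -23], "fingers": 200}, {"linear": [0.108, 0.138, -0.065], "delta_rot": [0, 0, -30], "fingers": 200}, {"linear": [0.134, 0.171, -0.065], "delta_rot": [0, 0, -37], "fingers": 200}, {"linear": [0.153, 0.196, -0.063], "delta_rot": [0, 0, -42], "fingers": 200}, {"linear": [0.163, 0.209, -0.06], "delta_rot": [0, 0, -44.7], "fingers": 200}])

```text
time: 16.15
tool_pos: [0.5619, 0.285, 0.1298]
tool_rot: [-0.0, -0.002, 1.0, 0.0]
contact_force: [0.0, -0.6, -0.6]
gripper_width: 0.38
```

```bash
python3 - <<'E'
from plan import *
go(.560,.283,.008,90)
E
```

```text
pos [0.5619 0.285  0.1298] lin [ 0.0018 -0.002   0.1218] rotz 0.3 w 0.38 F [ 0.  -0.6 -0.6]
```

Request:
apply_moves(commands=[{"linear": [0.0, 0.0, 0.02], "delta_rot": [0, 0, 0], "fingers": 200}, {"linear": [0.0, 0.0, 0.045], "delta_rot": [0, 0, 0], "fingers": 200}, {"linear": [0.0, 0.0, 0.07], "delta_rot": [0, 0, 0], "fingers": 200}, {"linear": [0.0, 0.0, 0.09], "delta_rot": [0, 0, 0], "fingers": 200}, {"linear": [0.0, 0.0, 0.105], "delta_rot": [0, 0, 0], "fingers": 200}, {"linear": [0.0, 0.0, 0.112], "delta_rot": [0, 0, 0], "fingers": 200}, {"linear": [0.0, 0.0, 0.112], "delta_rot": [0, 0, 0], "fingers": 200}, {"linear": [0.0, 0.0, 0.112], "delta_rot": [0, 0, 0], "fingers": 200}])

```text
time: 16.95
tool_pos: [0.5629, 0.2827, 0.0192]
tool_rot: [0.001, 0.0, 1.0, 0.0]
contact_force: [-0.4, 0.9, -1.1]
gripper_width: 0.382
```

```bash
python3 - <<'E'
from plan import *
go(.560,.283,.008,90)
E
```

```text
pos [0.5629 0.2827 0.0192] lin [0.0029 0.0003 0.0112] rotz -0.0 w 0.382 F [-0.4  0.9 -1.1]
```

Request:
apply_moves(commands=[{"linear": [0.0, 0.0, 0.006], "delta_rot": [0, 0, 0], "fingers": 200}, {"linear": [0.0, 0.0, 0.0105], "delta_rot": [0, 0, 0], "fingers": 200}, {"linear": [0.0, 0.0, 0.0105], "delta_rot": [0, 0, 0], "fingers": 200}, {"linear": [0.0, 0.0, 0.0105], "delta_rot": [0, 0, 0], "fingers": 160}, {"linear": [0.0, 0.0, 0.0105], "delta_rot": [0, 0, 0], "fingers": 90}, {"linear": [0.0, 0.0, 0.0105], "delta_rot": [0, 0, 0], "fingers": 90}, {"linear": [0.0, 0.0, -0.01], "delta_rot": [0, 0, 0], "fingers": 90}, {"linear": [0.0, 0.0, -0.05], "delta_rot": [0, 0, 0], "fingers": 90}])

```text
time: 17.75
tool_pos: [0.559, 0.2814, 0.0647]
tool_rot: [-0.004, 0.0, 1.0, -0.001]
contact_force: [-0.5, -0.5, -0.3]
gripper_width: 0.649
```

```bash
python3 - <<'E'
from plan import *
go(.5325,-.0468,.12,45)
E
```

```text
pos [0.559  0.2814 0.0647] lin [ 0.0269 -0.3284 -0.0541] rotz 45.0 w 0.649 F [-0.5 -0.5 -0.3]
```

Request:
apply_moves(commands=[{"linear": [0.001, -0.01, -0.035], "delta_rot": [0, 0, 2], "fingers": 90}, {"linear": [0.005, -0.05, -0.06], "delta_rot": [0, 0, 9], "fingers": 90}, {"linear": [0.01, -0.098, -0.06], "delta_rot": [0, 0, 16], "fingers": 90}, {"linear": [0.015, -0.146, -0.06], "delta_rot": [0, 0, 23], "fingers": 90}, {"linear": [0.019, -0.194, -0.06], "delta_rot": [0, 0, 30], "fingers": 90}, {"linear": [0.023, -0.242, -0.058], "delta_rot": [0, 0, 37], "fingers": 90}, {"linear": [0.027, -0.29, -0.054], "delta_rot": [0, 0, 42], "fingers": 90}, {"linear": [0.0295, -0.3295, -0.05], "delta_rot": [0, 0, 45], "fingers": 90}])

```text
time: 18.55
tool_pos: [0.5322, -0.0492, 0.1187]
tool_rot: [0.001, 0.384, 0.923, -0.0]
contact_force: [0.3, 0.4, -0.8]
gripper_width: 0.645
```

Request:
apply_moves(commands=[{"linear": [0, 0, 0], "delta_rot": [0, 0, 0], "fingers": 90}, {"linear": [0, 0, 0], "delta_rot": [0, 0, 0], "fingers": 90}, {"linear": [0, 0, 0.015], "delta_rot": [0, 0, 0], "fingers": 90}, {"linear": [0, 0, 0.03], "delta_rot": [0, 0, 0], "fingers": 90}, {"linear": [0, 0, 0.04], "delta_rot": [0, 0, 0], "fingers": 90}, {"linear": [0, 0, 0.04], "delta_rot": [0, 0, 0], "fingers": 90}, {"linear": [0, 0, 0.04], "delta_rot": [0, 0, 0], "fingers": 90}, {"linear": [0, 0, 0.04], "delta_rot": [0, 0, 0], "fingers": 90}])

```text
time: 19.35
tool_pos: [0.533, -0.0467, 0.0787]
tool_rot: [0.0, 0.383, 0.924, 0.0]
contact_force: [-0.1, -0.0, -0.2]
gripper_width: 0.645
```

```bash
python3 - <<'E'
from plan import *
from det import *
s=save("wrist","w9"); go(.5325,-.0468,.02,45)
for p in pots("wrist",cv2.imread("pics/raw_w9.png"),s): print("w",p)
E
```

```text
pos [ 0.5332 -0.0469  0.079 ] lin [ 0.0006 -0.0005  0.059 ] rotz 0.0 w 0.649 F [-0.3  0.5  0.1]
w (array([ 0.46078075, -0.01514276]), np.float64(0.033680133193777384), array([205.92931197,  99.03770028]))
w (array([ 0.46170895, -0.07661526]), np.float64(0.036667738147665725), array([142.54610266, 172.40684411]))
w (array([ 0.53280648, -0.04640488]), np.float64(0.033661945524829616), array([254.86279181, 216.33349214]))
```

View pics/w9.png

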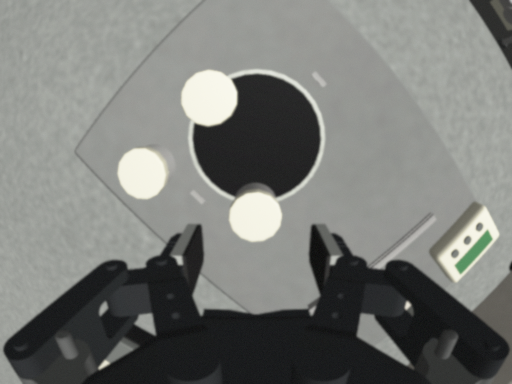

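Request:
apply_moves(commands=[{"linear": [0, 0, 0.02], "delta_rot": [0, 0, 0], "fingers": 90}, {"linear": [0, 0, 0.04], "delta_rot": [0, 0, 0], "fingers": 90}, {"linear": [0, 0, 0.054], "delta_rot": [0, 0, 0], "fingers": 90}, {"linear": [0, 0, 0.059], "delta_rot": [0, 0, 0], "fingers": 90}, {"linear": [0, 0, 0.059], "delta_rot": [0, 0, 0], "fingers": 100}, {"linear": [0, 0, 0.059], "delta_rot": [0, 0, 0], "fingers": 130}, {"linear": [0, 0, 0.059], "delta_rot": [0, 0, 0], "fingers": 160}, {"linear": [0, 0, 0.059], "delta_rot": [0, 0, 0], "fingers": 200}])

```text
time: 20.2
tool_pos: [0.5337, -0.0471, 0.0207]
tool_rot: [0.001, 0.383, 0.924, 0.0]
contact_force: [-0.4, -0.7, 4.0]
gripper_width: 0.379
```

Request:
apply_moves(commands=[{"linear": [0, 0, 0], "delta_rot": [0, 0, 0], "fingers": 200}, {"linear": [0, 0, 0], "delta_rot": [0, 0, 0], "fingers": 200}, {"linear": [0, 0, 0], "delta_rot": [0, 0, 0], "fingers": 200}, {"linear": [0, 0, -0.015], "delta_rot": [0, 0, 0], "fingers": 200}, {"linear": [0, 0, -0.04], "delta_rot": [0, 0, 0], "fingers": 200}, {"linear": [0, 0, -0.07], "delta_rot": [0, 0, 0], "fingers": 200}, {"linear": [0, 0, -0.095], "delta_rot": [0, 0, 0], "fingers": 200}, {"linear": [0, 0, -0.11], "delta_rot": [0, 0, 0], "fingers": 200}])

```text
time: 21.0
tool_pos: [0.5335, -0.0471, 0.1323]
tool_rot: [0.002, 0.383, 0.924, 0.0]
contact_force: [-0.2, 0.1, -0.5]
gripper_width: 0.379
```

```bash
python3 - <<'E'
from plan import *
go(.517,.283,.13,90)
E
```

```text
pos [ 0.5335 -0.0471  0.1323] lin [0.2451 0.2217 0.002 ] rotz -45.0 w 0.379 F [-0.2  0.1 -0.5]
```

Request:
apply_moves(commands=[{"linear": [0.015, 0.013, 0], "delta_rot": [0, 0, -3], "fingers": 200}, {"linear": [0.045, 0.04, 0], "delta_rot": [0, 0, -9], "fingers": 200}, {"linear": [0.08, 0.072, 0], "delta_rot": [0, 0, -16], "fingers": 200}, {"linear": [0.115, 0.104, 0], "delta_rot": [0, 0, -23], "fingers": 200}, {"linear": [0.15, 0.136, 0], "delta_rot": [0, 0, -30], "fingers": 200}, {"linear": [0.185, 0.168, 0], "delta_rot": [0, 0, -36], "fingers": 200}, {"linear": [0.218, 0.197, 0], "delta_rot": [0, 0, -41], "fingers": 200}, {"linear": [0.238, 0.215, 0], "delta_rot": [0, 0, -44], "fingers": 200}])

```text
time: 21.8
tool_pos: [0.5152, 0.2761, 0.129]
tool_rot: [-0.001, 0.006, 1.0, 0.0]
contact_force: [0.2, -0.9, 0.4]
gripper_width: 0.381
```

Request:
apply_moves(commands=[{"linear": [0, 0.009, 0.0], "delta_rot": [0, 0, -1], "fingers": 200}, {"linear": [0, 0.009, 0.015], "delta_rot": [0, 0, -1], "fingers": 200}, {"linear": [0, 0.009, 0.04], "delta_rot": [0, 0, -1], "fingers": 200}, {"linear": [0, 0.009, 0.065], "delta_rot": [0, 0, -1], "fingers": 200}, {"linear": [0, 0.009, 0.09], "delta_rot": [0, 0, -1], "fingers": 200}, {"linear": [0, 0.009, 0.105], "delta_rot": [0, 0, -1], "fingers": 200}, {"linear": [0, 0.009, 0.11], "delta_rot": [0, 0, -1], "fingers": 200}, {"linear": [0, 0.009, 0.11], "delta_rot": [0, 0, -1], "fingers": 200}])

```text
time: 22.6
tool_pos: [0.5162, 0.2814, 0.0184]
tool_rot: [-0.001, 0.001, 1.0, -0.0]
contact_force: [-0.3, -0.1, -0.2]
gripper_width: 0.381
```

```bash
python3 - <<'E'
from plan import *
save("wrist","w10")
go(.517,.283,.0095,90)
E
```

```text
pos [0.5169 0.282  0.0196] lin [-0.0001  0.001   0.0101] rotz -0.1 w 0.376 F [ 0.3 -0.6 -0.4]
```

View pics/w10.png

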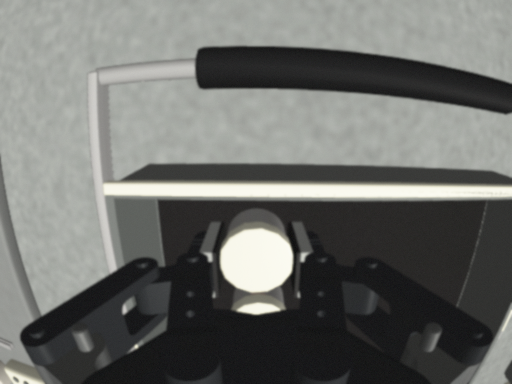

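Request:
apply_moves(commands=[{"linear": [0.0, 0.0, 0.006], "delta_rot": [0, 0, 0], "fingers": 200}, {"linear": [0.0, 0.0, 0.011], "delta_rot": [0, 0, 0], "fingers": 200}, {"linear": [0.0, 0.0, 0.011], "delta_rot": [0, 0, 0], "fingers": 200}, {"linear": [0.0, 0.0, 0.011], "delta_rot": [0, 0, 0], "fingers": 160}, {"linear": [0.0, 0.0, 0.011], "delta_rot": [0, 0, 0], "fingers": 90}, {"linear": [0.0, 0.0, 0.011], "delta_rot": [0, 0, 0], "fingers": 90}, {"linear": [0.0, 0.0, -0.01], "delta_rot": [0, 0, 0], "fingers": 90}, {"linear": [0.0, 0.0, -0.05], "delta_rot": [0, 0, 0], "fingers": 90}])

```text
time: 23.45
tool_pos: [0.5133, 0.2811, 0.0658]
tool_rot: [-0.004, 0.0, 1.0, -0.002]
contact_force: [-0.4, 0.8, -0.8]
gripper_width: 0.645
```

```bash
python3 - <<'E'
from plan import *
go(.461,-.0138,.12,45)
E
```

```text
pos [0.5133 0.2811 0.0658] lin [ 0.0527 -0.2951 -0.0528] rotz 45.0 w 0.645 F [-0.4  0.8 -0.8]
```

Request:
apply_moves(commands=[{"linear": [0.001, -0.008, -0.035], "delta_rot": [0, 0, 2], "fingers": 90}, {"linear": [0.008, -0.043, -0.06], "delta_rot": [0, 0, 9], "fingers": 90}, {"linear": [0.017, -0.088, -0.06], "delta_rot": [0, 0, 16], "fingers": 90}, {"linear": [0.026, -0.133, -0.06], "delta_rot": [0, 0, 23], "fingers": 90}, {"linear": [0.035, -0.178, -0.06], "delta_rot": [0, 0, 30], "fingers": 90}, {"linear": [0.043, -0.223, -0.058], "delta_rot": [0, 0, 37], "fingers": 90}, {"linear": [0.05, -0.265, -0.054], "delta_rot": [0, 0, 42], "fingers": 90}, {"linear": [0.056, -0.296, -0.05], "delta_rot": [0, 0, 45], "fingers": 90}])

```text
time: 24.25
tool_pos: [0.4598, -0.0156, 0.1194]
tool_rot: [0.0, 0.385, 0.923, -0.0]
contact_force: [-0.1, -0.0, 0.6]
gripper_width: 0.652
```

Request:
apply_moves(commands=[{"linear": [0, 0, 0], "delta_rot": [0, 0, 0], "fingers": 90}, {"linear": [0, 0, 0], "delta_rot": [0, 0, 0], "fingers": 90}, {"linear": [0, 0, 0.015], "delta_rot": [0, 0, 0], "fingers": 90}, {"linear": [0, 0, 0.03], "delta_rot": [0, 0, 0], "fingers": 90}, {"linear": [0, 0, 0.04], "delta_rot": [0, 0, 0], "fingers": 90}, {"linear": [0, 0, 0.04], "delta_rot": [0, 0, 0], "fingers": 90}, {"linear": [0, 0, 0.04], "delta_rot": [0, 0, 0], "fingers": 90}, {"linear": [0, 0, 0.04], "delta_rot": [0, 0, 0], "fingers": 90}])

```text
time: 25.05
tool_pos: [0.4612, -0.0134, 0.0802]
tool_rot: [0.001, 0.383, 0.924, 0.0]
contact_force: [0.5, 0.6, -0.1]
gripper_width: 0.648
```

```bash
python3 - <<'E'
from plan import *
from det import *
s=save("wrist","w11"); go(.461,-.0138,.02,45)
for p in pots("wrist",cv2.imread("pics/raw_w11.png"),s): print("w",p)
E
```

```text
pos [ 0.4612 -0.0135  0.0802] lin [-0.     -0.0004  0.0602] rotz 0.0 w 0.644 F [ 0.4  0.  -0.1]
w (array([ 0.46077212, -0.01310478]), np.float64(0.033254023858534626), array([254.60459433, 215.33431085]))
```

View pics/w11.png

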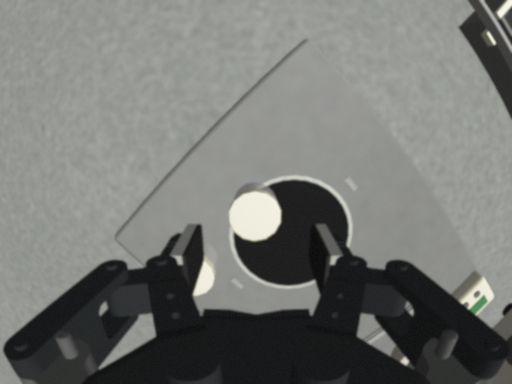

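```bash
python3 - <<'E'
from h import *
s=state(); print(proj("wrist",[.461,-.0775,.046],s), proj("wrist",[.533,-.047,.046],s), at("wrist",203,277,.046,s))
t=eyes.grab_frame("top")[:,:,::-1]; cv2.imwrite("pics/t6.png",t)
E
```

```text
(np.float64(190.7619886256031), np.float64(274.7516330656596)) (np.float64(291.1765420064963), np.float64(308.05641809467045)) [ 0.46825429 -0.07237943  0.046     ]
```

View pics/t6.png

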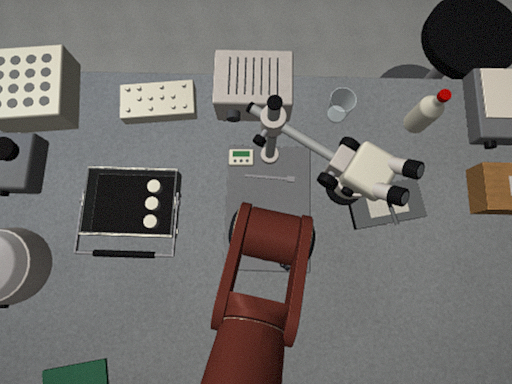

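Consistent. Grasp pot 4.

Request:
apply_moves(commands=[{"linear": [0, 0, 0.02], "delta_rot": [0, 0, 0], "fingers": 90}, {"linear": [0, 0, 0.04], "delta_rot": [0, 0, 0], "fingers": 90}, {"linear": [0, 0, 0.055], "delta_rot": [0, 0, 0], "fingers": 90}, {"linear": [0, 0, 0.06], "delta_rot": [0, 0, 0], "fingers": 90}, {"linear": [0, 0, 0.06], "delta_rot": [0, 0, 0], "fingers": 100}, {"linear": [0, 0, 0.06], "delta_rot": [0, 0, 0], "fingers": 130}, {"linear": [0, 0, 0.06], "delta_rot": [0, 0, 0], "fingers": 160}, {"linear": [0, 0, 0.06], "delta_rot": [0, 0, 0], "fingers": 200}])

```text
time: 25.95
tool_pos: [0.4617, -0.0138, 0.0208]
tool_rot: [0.001, 0.383, 0.924, 0.0]
contact_force: [-0.1, 0.1, 4.8]
gripper_width: 0.384
```

Request:
apply_moves(commands=[{"linear": [0, 0, 0], "delta_rot": [0, 0, 0], "fingers": 200}, {"linear": [0, 0, 0], "delta_rot": [0, 0, 0], "fingers": 200}, {"linear": [0, 0, 0], "delta_rot": [0, 0, 0], "fingers": 200}, {"linear": [0, 0, -0.015], "delta_rot": [0, 0, 0], "fingers": 200}, {"linear": [0, 0, -0.04], "delta_rot": [0, 0, 0], "fingers": 200}, {"linear": [0, 0, -0.07], "delta_rot": [0, 0, 0], "fingers": 200}, {"linear": [0, 0, -0.095], "delta_rot": [0, 0, 0], "fingers": 200}, {"linear": [0, 0, -0.11], "delta_rot": [0, 0, 0], "fingers": 200}])

```text
time: 26.75
tool_pos: [0.4614, -0.0137, 0.1317]
tool_rot: [0.002, 0.383, 0.924, 0.0]
contact_force: [0.1, 0.9, -0.4]
gripper_width: 0.376
```

```bash
python3 - <<'E'
from plan import *
go(.590,.383,.13,90)
E
```

```text
pos [ 0.4614 -0.0137  0.1317] lin [0.1897 0.3714 0.0019] rotz -45.0 w 0.376 F [ 0.1  0.9 -0.4]
```

Request:
apply_moves(commands=[{"linear": [0.01, 0.02, 0], "delta_rot": [0, 0, -3], "fingers": 200}, {"linear": [0.028, 0.055, 0], "delta_rot": [0, 0, -9], "fingers": 200}, {"linear": [0.047, 0.093, 0], "delta_rot": [0, 0, -15], "fingers": 200}, {"linear": [0.067, 0.131, 0], "delta_rot": [0, 0, -21], "fingers": 200}, {"linear": [0.086, 0.169, 0], "delta_rot": [0, 0, -27], "fingers": 200}, {"linear": [0.106, 0.207, 0], "delta_rot": [0, 0, -33], "fingers": 200}, {"linear": [0.125, 0.245, 0], "delta_rot": [0, 0, -39], "fingers": 200}, {"linear": [0.145, 0.283, 0], "delta_rot": [0, 0, -45], "fingers": 200}])

```text
time: 27.55
tool_pos: [0.5582, 0.2908, 0.129]
tool_rot: [-0.0, -0.002, 1.0, -0.0]
contact_force: [0.9, -0.9, 0.4]
gripper_width: 0.375
```

```bash
python3 - <<'E'
from plan import *
go(.590,.383,.0195,90)
E
```

```text
pos [0.5582 0.2908 0.129 ] lin [-0.0322  0.0921  0.1094] rotz 0.2 w 0.375 F [ 0.9 -0.9  0.4]
```

Request:
apply_moves(commands=[{"linear": [-0.011, 0.033, 0.0], "delta_rot": [0, 0, 0], "fingers": 200}, {"linear": [-0.022, 0.066, 0.0], "delta_rot": [0, 0, 0], "fingers": 200}, {"linear": [-0.029, 0.088, 0.01], "delta_rot": [0, 0, 0], "fingers": 200}, {"linear": [-0.031, 0.094, 0.035], "delta_rot": [0, 0, 0], "fingers": 200}, {"linear": [-0.031, 0.094, 0.065], "delta_rot": [0, 0, 0], "fingers": 200}, {"linear": [-0.031, 0.094, 0.095], "delta_rot": [0, 0, 0], "fingers": 200}, {"linear": [-0.031, 0.094, 0.11], "delta_rot": [0, 0, 0], "fingers": 200}, {"linear": [-0.031, 0.094, 0.11], "delta_rot": [0, 0, 0], "fingers": 200}])

```text
time: 28.35
tool_pos: [0.5868, 0.3818, 0.0156]
tool_rot: [-0.003, 0.0, 1.0, -0.001]
contact_force: [-0.3, 0.1, -0.5]
gripper_width: 0.38
```

```bash
python3 - <<'E'
from plan import *
save("wrist","w12")
go(.590,.383,.0088,90)
E
```

```text
pos [0.5884 0.3826 0.0181] lin [-0.0017  0.0005  0.0093] rotz -0.0 w 0.378 F [ 0.7  0.8 -1.6]
```

View pics/w12.png

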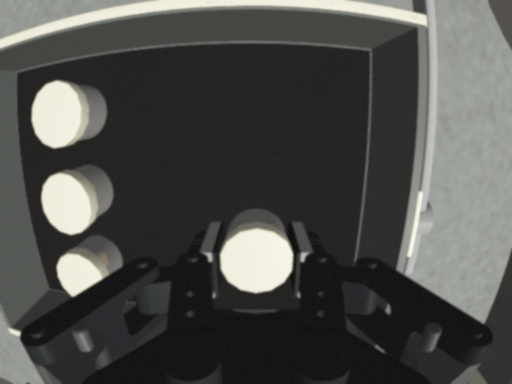

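Request:
apply_moves(commands=[{"linear": [0.0, 0.0, 0.004], "delta_rot": [0, 0, 0], "fingers": 200}, {"linear": [0.0, 0.0, 0.0105], "delta_rot": [0, 0, 0], "fingers": 200}, {"linear": [0.0, 0.0, 0.0105], "delta_rot": [0, 0, 0], "fingers": 200}, {"linear": [0.0, 0.0, 0.0105], "delta_rot": [0, 0, 0], "fingers": 160}, {"linear": [0.0, 0.0, 0.0105], "delta_rot": [0, 0, 0], "fingers": 90}, {"linear": [0.0, 0.0, 0.0105], "delta_rot": [0, 0, 0], "fingers": 90}, {"linear": [0.0, 0.0, -0.01], "delta_rot": [0, 0, 0], "fingers": 90}, {"linear": [0.0, 0.0, -0.05], "delta_rot": [0, 0, 0], "fingers": 90}])

```text
time: 29.2
tool_pos: [0.5863, 0.3815, 0.0654]
tool_rot: [-0.004, 0.0, 1.0, -0.002]
contact_force: [-1.1, -0.2, -0.4]
gripper_width: 0.649
```

```bash
python3 - <<'E'
from plan import *
go(.461,-.0775,.12,45)
E
```

```text
pos [0.5863 0.3815 0.0654] lin [ 0.1255 -0.4593 -0.0519] rotz 45.0 w 0.649 F [-1.1 -0.2 -0.4]
```

Request:
apply_moves(commands=[{"linear": [0.002, -0.01, -0.035], "delta_rot": [0, 0, 2], "fingers": 90}, {"linear": [0.013, -0.046, -0.06], "delta_rot": [0, 0, 8], "fingers": 90}, {"linear": [0.026, -0.092, -0.06], "delta_rot": [0, 0, 14], "fingers": 90}, {"linear": [0.039, -0.138, -0.06], "delta_rot": [0, 0, 20], "fingers": 90}, {"linear": [0.051, -0.184, -0.06], "delta_rot": [0, 0, 26], "fingers": 90}, {"linear": [0.064, -0.23, -0.06], "delta_rot": [0, 0, 32], "fingers": 90}, {"linear": [0.077, -0.276, -0.06], "delta_rot": [0, 0, 38], "fingers": 90}, {"linear": [0.09, -0.322, -0.06], "delta_rot": [0, 0, 45], "fingers": 90}])

```text
time: 30.0
tool_pos: [0.4984, 0.0595, 0.1298]
tool_rot: [0.001, 0.385, 0.923, 0.0]
contact_force: [0.7, 0.2, -0.3]
gripper_width: 0.648
```

```bash
python3 - <<'E'
from plan import *
d=toolmove([-.0385,-.1385,0]); print(d)
t=eyes.grab_frame("top")[:,:,::-1].copy(); cv2.imwrite("pics/t7.png",t)
from det import *
for p in pots("top",t,None): print("t",p)
for p in pots("top",t,None,.034): print("t",p)
E
```

```text
[-7.12724574e-02 -1.24838841e-01 -2.48052711e-05]
t (array([ 0.84771258, -0.43295411]), np.float64(0.04275163733973201), array([426.4619883 , 102.84795322]))
t (array([ 0.6896098 , -0.01437157]), np.float64(0.04398627381151208), array([268.92857143, 155.93877551]))
t (array([0.60412254, 0.27842544]), np.float64(0.033061748355888425), array([153.16935484, 185.55645161]))
t (array([0.58590139, 0.3786624 ]), np.float64(0.03295066959981784), array([113.0625   , 191.6640625]))
t (array([0.55977192, 0.2795663 ]), np.float64(0.03271717380350833), array([151.19083969, 202.73282443]))
t (array([0.51426939, 0.27981003]), np.float64(0.0348527809227449), array([149.4887218, 220.7443609]))
t (array([ 0.45951532, -0.07854729]), np.float64(0.03427690616314171), array([293.50666667, 246.45333333]))
t (array([ 0.85372454, -0.43901093]), np.float64(0.04334189666599206), array([426.4619883 , 102.84795322]))
t (array([ 0.69343888, -0.01464915]), np.float64(0.04459357940166645), array([268.92857143, 155.93877551]))
t (array([0.60677133, 0.28219042]), np.float64(0.03351822222505151), array([153.16935484, 185.55645161]))
t (array([0.5882986 , 0.38381133]), np.float64(0.03340560983715304), array([113.0625   , 191.6640625]))
t (array([0.56180837, 0.28334704]), np.float64(0.03316889023282142), array([151.19083969, 202.73282443]))
t (array([0.5156776 , 0.28359413]), np.float64(0.0353339830536075), array([149.4887218, 220.7443609]))
t (array([ 0.46016756, -0.07971092]), np.float64(0.03475015735998724), array([293.50666667, 246.45333333]))
```

View pics/t7.png

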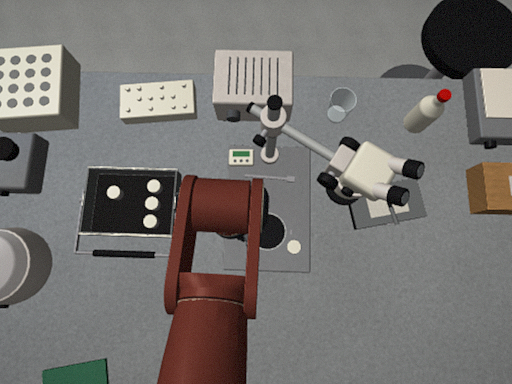

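Request:
apply_moves(commands=[{"linear": [-0.018, -0.031, 0], "delta_rot": [0, 0, 0], "fingers": 90}, {"linear": [-0.038, -0.067, 0], "delta_rot": [0, 0, 0], "fingers": 90}, {"linear": [-0.058, -0.102, 0.0], "delta_rot": [0, 0, 0], "fingers": 90}, {"linear": [-0.071, -0.125, 0.01], "delta_rot": [0, 0, 0], "fingers": 90}, {"linear": [-0.071, -0.125, 0.03], "delta_rot": [0, 0, 0], "fingers": 90}, {"linear": [-0.071, -0.125, 0.05], "delta_rot": [0, 0, 0], "fingers": 90}, {"linear": [-0.071, -0.125, 0.05], "delta_rot": [0, 0, 0], "fingers": 90}, {"linear": [-0.071, -0.125, 0.05], "delta_rot": [0, 0, 0], "fingers": 90}])

```text
time: 30.85
tool_pos: [0.4608, -0.0774, 0.0796]
tool_rot: [-0.0, 0.383, 0.924, -0.0]
contact_force: [0.8, 0.5, 0.5]
gripper_width: 0.645
```

```bash
python3 - <<'E'
from plan import *
from det import *
state()
s=save("wrist","w13"); go(.4605,-.0775,.02,45)
for p in pots("wrist",cv2.imread("pics/raw_w13.png"),s): print("w",p)
E
```

```text
pos [ 0.4615 -0.0775  0.0803] lin [ 0.0008 -0.0007  0.0603] rotz 0.0 w 0.646 F [-0.1  0.4  0.6]
w (array([ 0.46096131, -0.07767282]), np.float64(0.03448230706563629), array([254.68011527, 216.86551393]))
w (array([0.66840309, 0.03939157]), np.float64(0.04182967365873048), array([499.55642023, 273.05058366]))
w (array([6.84999827e-01, 2.71408257e-04]), np.float64(0.02572136183545255), array([475.88990826, 309.83486239]))
```

Request:
apply_moves(commands=[{"linear": [0, 0, 0.02], "delta_rot": [0, 0, 0], "fingers": 90}, {"linear": [0, 0, 0.04], "delta_rot": [0, 0, 0], "fingers": 90}, {"linear": [0, 0, 0.055], "delta_rot": [0, 0, 0], "fingers": 90}, {"linear": [0, 0, 0.06], "delta_rot": [0, 0, 0], "fingers": 90}, {"linear": [0, 0, 0.06], "delta_rot": [0, 0, 0], "fingers": 100}, {"linear": [0, 0, 0.06], "delta_rot": [0, 0, 0], "fingers": 130}, {"linear": [0, 0, 0.06], "delta_rot": [0, 0, 0], "fingers": 160}, {"linear": [0, 0, 0.06], "delta_rot": [0, 0, 0], "fingers": 200}])

```text
time: 31.7
tool_pos: [0.4623, -0.0779, 0.0211]
tool_rot: [0.002, 0.383, 0.924, 0.0]
contact_force: [0.1, 0.9, 6.0]
gripper_width: 0.377
```

Request:
apply_moves(commands=[{"linear": [0, 0, 0], "delta_rot": [0, 0, 0], "fingers": 200}, {"linear": [0, 0, 0], "delta_rot": [0, 0, 0], "fingers": 200}, {"linear": [0, 0, 0], "delta_rot": [0, 0, 0], "fingers": 200}, {"linear": [0, 0, -0.015], "delta_rot": [0, 0, 0], "fingers": 200}, {"linear": [0, 0, -0.04], "delta_rot": [0, 0, 0], "fingers": 200}, {"linear": [0, 0, -0.07], "delta_rot": [0, 0, 0], "fingers": 200}, {"linear": [0, 0, -0.095], "delta_rot": [0, 0, 0], "fingers": 200}, {"linear": [0, 0, -0.11], "delta_rot": [0, 0, 0], "fingers": 200}])

```text
time: 32.5
tool_pos: [0.4618, -0.0779, 0.1318]
tool_rot: [0.002, 0.383, 0.924, 0.0]
contact_force: [0.9, -1.1, -0.8]
gripper_width: 0.377
```

```bash
python3 - <<'E'
from plan import *
go(.530,.383,.13,90)
E
```

```text
pos [ 0.4618 -0.0779  0.1318] lin [0.2778 0.374  0.0015] rotz -45.0 w 0.377 F [ 0.9 -1.1 -0.8]
```

Request:
apply_moves(commands=[{"linear": [0.012, 0.016, 0], "delta_rot": [0, 0, -3], "fingers": 200}, {"linear": [0.036, 0.048, 0], "delta_rot": [0, 0, -9], "fingers": 200}, {"linear": [0.063, 0.085, 0], "delta_rot": [0, 0, -15], "fingers": 200}, {"linear": [0.09, 0.121, 0], "delta_rot": [0, 0, -21], "fingers": 200}, {"linear": [0.117, 0.158, 0], "delta_rot": [0, 0, -27], "fingers": 200}, {"linear": [0.144, 0.194, 0], "delta_rot": [0, 0, -33], "fingers": 200}, {"linear": [0.171, 0.23, 0], "delta_rot": [0, 0, -39], "fingers": 200}, {"linear": [0.198, 0.267, 0], "delta_rot": [0, 0, -45], "fingers": 200}])

```text
time: 33.3
tool_pos: [0.5093, 0.253, 0.1287]
tool_rot: [-0.0, -0.002, 1.0, -0.0]
contact_force: [1.1, -0.2, -0.2]
gripper_width: 0.374
```

```bash
python3 - <<'E'
from plan import *
go(.530,.383,.0195,90)
E
```

```text
pos [0.5093 0.253  0.1287] lin [-0.0214  0.1299  0.1091] rotz 0.2 w 0.374 F [ 1.1 -0.2 -0.2]
```

Request:
apply_moves(commands=[{"linear": [-0.006, 0.035, 0.0], "delta_rot": [0, 0, 0], "fingers": 200}, {"linear": [-0.012, 0.07, 0.0], "delta_rot": [0, 0, 0], "fingers": 200}, {"linear": [-0.018, 0.105, 0.0], "delta_rot": [0, 0, 0], "fingers": 200}, {"linear": [-0.02, 0.126, 0.015], "delta_rot": [0, 0, 0], "fingers": 200}, {"linear": [-0.02, 0.131, 0.045], "delta_rot": [0, 0, 0], "fingers": 200}, {"linear": [-0.02, 0.131, 0.075], "delta_rot": [0, 0, 0], "fingers": 200}, {"linear": [-0.02, 0.131, 0.1], "delta_rot": [0, 0, 0], "fingers": 200}, {"linear": [-0.02, 0.131, 0.11], "delta_rot": [0, 0, 0], "fingers": 200}])

```text
time: 34.1
tool_pos: [0.5272, 0.3809, 0.015]
tool_rot: [-0.003, 0.0, 1.0, -0.002]
contact_force: [-1.1, -0.0, -0.9]
gripper_width: 0.376
```

```bash
python3 - <<'E'
from plan import *
save("wrist","w14")
save("wrist","w14")
go(.530,.383,.0088,90)
E
```

```text
pos [0.5282 0.3813 0.0168] lin [-0.0019  0.0017  0.008 ] rotz -0.0 w 0.377 F [-0.4 -0.3 -0.7]
```

View pics/w14.png

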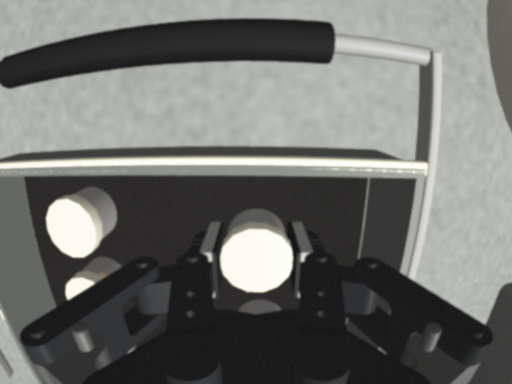

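Request:
apply_moves(commands=[{"linear": [0.0, 0.0, 0.004], "delta_rot": [0, 0, 0], "fingers": 200}, {"linear": [0.0, 0.0, 0.0095], "delta_rot": [0, 0, 0], "fingers": 200}, {"linear": [0.0, 0.0, 0.0095], "delta_rot": [0, 0, 0], "fingers": 200}, {"linear": [0.0, 0.0, 0.0095], "delta_rot": [0, 0, 0], "fingers": 160}, {"linear": [0.0, 0.0, 0.0095], "delta_rot": [0, 0, 0], "fingers": 90}, {"linear": [0.0, 0.0, 0.0095], "delta_rot": [0, 0, 0], "fingers": 90}, {"linear": [0.0, 0.0, -0.01], "delta_rot": [0, 0, 0], "fingers": 90}, {"linear": [0.0, 0.0, -0.05], "delta_rot": [0, 0, 0], "fingers": 90}])

```text
time: 35.0
tool_pos: [0.5269, 0.3806, 0.0657]
tool_rot: [-0.004, 0.0, 1.0, -0.002]
contact_force: [0.4, -0.7, -0.4]
gripper_width: 0.647
```

```bash
python3 - <<'E'
from plan import *
go(.432,.335,.15,0)
E
```

```text
pos [0.5269 0.3806 0.0657] lin [ 0.0955 -0.046  -0.0834] rotz 90.0 w 0.647 F [ 0.4 -0.7 -0.4]
```

```bash
cat > fk.py <<'E'
import numpy as np
from scipy.spatial.transform import Rotation as R
from scipy.optimize import least_squares
def fk(q,p):
    h,L2,L3,a3,L6,off,a1=p
    A=R.from_euler('z',q[0]); B=A*R.from_euler('y',q[1]); C=B*R.from_euler('y',q[2]); D=C*R.from_euler('z',q[3])*R.from_euler('y',q[4]); E=D*R.from_euler('z',q[5])
    pos=np.array([0,0,h])+A.apply([a1,off,0])+B.apply([0,0,L2])+C.apply([a3,0,L3])+D.apply([0,0,L6])
    return pos,E
E
python3 - <<'E'
from fk import *; from h import *
s=state()
D=[([1.00297844,.0533607831,1.61426182,2.2e-5,1.47598840,-.11897],[.27085416,.56258938,.2300798]),
([.0256638017,-.00184352301,1.40924722,-4.378e-4,1.73626462,-1.54280306],[.61387398,.0898615,.38968487]),
([-.20504158,.04787365,1.61119175,-.00358682,1.48427239,-2.25557446],[.62094479,-.05436686,.23532082]),
([-.24757107,.13153493,1.52211382,-.0078562,1.4885045,-2.85546641],[.65331266,-.09085255,.23537964]),
(list(s['joint_pos']),list(s['tool_pos']))]
print(s['joint_pos'])
f=lambda p: np.concatenate([fk(q,p)[0]-np.array(x) for q,x in D])
r=least_squares(f,[.2,.4,.4,0,.2,.07,0]); print(np.round(r.x,4),np.abs(r.fun).max())
# fix a1=a3=0
g=lambda p: f([p[0],p[1],p[2],0,p[3],p[4],0]); r=least_squares(g,[.2,.4,.4,.2,.07]); print(np.round(r.x,4),np.abs(r.fun).max())
p=[r.x[0],r.x[1],r.x[2],0,r.x[3],r.x[4],0]
print(fk(s['joint_pos'],p)[1].as_matrix(), q2r(s['tool_rot']))
E
```

```text
[ 5.11151674e-01  2.63566097e-01  1.66738678e+00 -3.04904084e-05
  1.21906147e+00 -1.05929258e+00]
[0.238  0.4264 0.6099 0.0957 0.2795 0.0742 0.    ] 5.810658282312531e-08
[0.3517 0.2758 0.616  0.3374 0.0743] 0.009345607039157322
[[-3.26241373e-04 -9.99973073e-01 -7.33115560e-03]
 [-9.99991347e-01  3.56633273e-04 -4.14465620e-03]
 [ 4.14715914e-03  7.32974001e-03 -9.99964537e-01]] [[-9.99973073e-01  3.26241373e-04 -7.33115560e-03]
 [ 3.56633273e-04  9.99991347e-01 -4.14465620e-03]
 [ 7.32974001e-03 -4.14715914e-03 -9.99964537e-01]]
```

```bash
cat > ikb.py <<'E'
from fk import *
P=[.238,.4264,.6099,.0957,.2795,.0742,0]
from h import *
TE=R.from_euler('z',90,degrees=True)
lo=np.array([-3.01,-1.01,.06,-1.02,.09,-3.14]);hi=np.array([3.01,2.22,2.58,4.17,2.62,3.14])
def tool(q): p,E=fk(q,P); return p,E*TE
def ik(pos,Rm,q0):
    f=lambda q: (lambda t: np.concatenate([(t[0]-pos)*5,(R.from_matrix(Rm).inv()*t[1]).as_rotvec()]))(tool(q))
    r=least_squares(f,np.clip(q0,lo+1e-6,hi-1e-6),bounds=(lo,hi)); return r.x,np.abs(r.fun).max()
def bailpose(th,phi,flip,piv=(.5617,.334,.046)):
    bar=np.array(piv)+.13*np.array([-np.cos(th),0,np.sin(th)])
    z=np.array([np.sin(phi),0,-np.cos(phi)]); y=flip*np.array([np.cos(phi),0,np.sin(phi)]); x=np.cross(y,z)
    return bar+.019*z,np.c_[x,y,z]
E
python3 - <<'E'
from ikb import *
s=state(); q0=np.array(s['joint_pos']); t=tool(q0); print(t[0]-s['tool_pos'], t[1].as_matrix()-q2r(s['tool_rot']))
for flip in (1,-1):
  for phi0 in (0,20,35,45):
    q=q0.copy(); q[5]+= (np.pi/2 if flip==1 else -np.pi/2)
    best=None
    for th in np.arange(0,1.41,.2):
        pos,Rm=bailpose(th,np.radians(phi0)-th,flip); q,e=ik(pos,Rm,q); print(flip,phi0,round(th,1),np.round(q,2),round(e,4))
E
```

```text
[-3.33066907e-16  5.55111512e-17 -1.94289029e-16] [[ 0.00000000e+00 -2.17328325e-16 -6.93889390e-17]
 [-2.15593602e-16  0.00000000e+00 -2.01227923e-16]
 [ 6.93889390e-17 -1.99493200e-16  0.00000000e+00]]
1 0 0.0 [ 0.52  0.09  1.94 -0.    1.11  0.52] 0.0
1 0 0.2 [0.48 0.15 1.83 0.09 1.34 0.45] 0.0
1 0 0.4 [0.43 0.24 1.71 0.16 1.56 0.4 ] 0.0
1 0 0.6 [0.4  0.35 1.58 0.23 1.77 0.38] 0.0
1 0 0.8 [0.37 0.47 1.45 0.29 1.97 0.38] 0.0
1 0 1.0 [0.34 0.6  1.32 0.35 2.17 0.4 ] 0.0
1 0 1.2 [0.33 0.72 1.19 0.44 2.36 0.44] 0.0
1 0 1.4 [0.31 0.85 1.07 0.56 2.54 0.53] 0.0
1 20 0.0 [ 0.62 -0.04  2.11 -0.28  0.81  0.78] 0.0
1 20 0.2 [ 0.56 -0.01  2.   -0.09  1.03  0.6 ] 0.0
1 20 0.4 [0.5  0.06 1.88 0.03 1.25 0.49] 0.0
1 20 0.6 [0.45 0.16 1.74 0.11 1.47 0.43] 0.0
1 20 0.8 [0.41 0.28 1.6  0.18 1.68 0.39] 0.0
1 20 1.0 [0.37 0.41 1.45 0.23 1.89 0.38] 0.0
1 20 1.2 [0.34 0.55 1.3  0.3  2.09 0.38] 0.0
1 20 1.4 [0.32 0.69 1.16 0.37 2.28 0.41] 0.0
1 35 0.0 [ 0.7  -0.09  2.21 -0.67  0.63  1.17] 0.0
1 35 0.2 [ 0.63 -0.1   2.12 -0.33  0.81  0.82] 0.0
1 35 0.4 [ 0.57 -0.06  2.01 -0.13  1.02  0.63] 0.0
1 35 0.6 [ 0.
[... 1563 characters left out ...]
0.13  1.02 -2.52] 0.0
-1 35 0.6 [ 0.5   0.02  1.87 -0.01  1.24 -2.64] 0.0
-1 35 0.8 [ 0.45  0.13  1.73  0.08  1.45 -2.71] 0.0
-1 35 1.0 [ 0.41  0.26  1.57  0.15  1.66 -2.75] 0.0
-1 35 1.2 [ 0.37  0.41  1.42  0.21  1.87 -2.77] 0.0
-1 35 1.4 [ 0.34  0.56  1.26  0.27  2.07 -2.77] 0.0
-1 45 0.0 [ 0.75 -0.08  2.26 -1.02  0.59 -1.62] 0.0136
-1 45 0.2 [ 0.69 -0.13  2.19 -0.58  0.69 -2.07] 0.0
-1 45 0.4 [ 0.62 -0.12  2.09 -0.29  0.88 -2.38] 0.0
-1 45 0.6 [ 0.55 -0.06  1.96 -0.11  1.08 -2.55] 0.0
-1 45 0.8 [ 0.48  0.04  1.82  0.01  1.3  -2.66] 0.0
-1 45 1.0 [ 0.43  0.17  1.66  0.09  1.51 -2.72] 0.0
-1 45 1.2 [ 0.39  0.31  1.5   0.15  1.72 -2.76] 0.0
-1 45 1.4 [ 0.35  0.46  1.34  0.21  1.92 -2.77] 0.0
```

```bash
cat > rel.py <<'E'
from ikb import *
def rel(T0,pos,Rm):
    p0,R0=T0; l=R0.T@(pos-p0); r=np.degrees(R.from_matrix(R0.T@Rm).as_rotvec()); return l,r
def show(T0,poses):
    for pos,Rm in poses:
        l,r=rel(T0,pos,Rm); print(np.round(l,4).tolist(),np.round(r,1).tolist())
def cur():
    s=state(); return np.array(s['tool_pos']),q2r(s['tool_rot'])
E
python3 - <<'E'
from rel import *
from plan import go
T0=cur()
# commanded: tool exactly down
T0=(np.array([.5292,.3822,.0693]),np.diag([-1.,1,-1]))
pos,Rm=bailpose(0,0,1); show(T0,[(np.array([.45,.35,.20]),Rm)])
pos,Rm=bailpose(0,np.radians(30),1); hv=pos-.09*Rm[:,2]; print(pos,hv); T1=(np.array([.45,.35,.20]),bailpose(0,0,1)[1]); show(T1,[(hv,Rm)])
E
```

```text
[0.0792, -0.0322, -0.1307] [0.0, 0.0, 90.0]
[0.4412     0.334      0.02954552] [0.3962    0.334     0.1074878]
[-0.016, -0.0538, 0.0925] [-30.0, 0.0, 0.0]
```

Request:
apply_moves(commands=[{"linear": [0.0, 0.0, -0.035], "delta_rot": [0, 0, 4], "fingers": 90}, {"linear": [0.005, -0.002, -0.07], "delta_rot": [0, 0, 12], "fingers": 90}, {"linear": [0.02, -0.008, -0.1], "delta_rot": [0, 0, 20], "fingers": 100}, {"linear": [0.035, -0.015, -0.12], "delta_rot": [0, 0, 28], "fingers": 120}, {"linear": [0.05, -0.021, -0.13], "delta_rot": [0, 0, 36], "fingers": 140}, {"linear": [0.065, -0.027, -0.131], "delta_rot": [0, 0, 44], "fingers": 155}, {"linear": [0.075, -0.031, -0.131], "delta_rot": [0, 0, 52], "fingers": 155}, {"linear": [0.0792, -0.0322, -0.131], "delta_rot": [0, 0, 60], "fingers": 155}])

```text
time: 35.8
tool_pos: [0.4498, 0.3499, 0.2009]
tool_rot: [0.0, 0.503, 0.865, 0.0]
contact_force: [-0.9, 0.2, -0.8]
gripper_width: 0.393
```

Request:
apply_moves(commands=[{"linear": [0.0, 0.0, 0], "delta_rot": [0, 0, 7], "fingers": 155}, {"linear": [0.0, 0.0, 0], "delta_rot": [0, 0, 14], "fingers": 155}, {"linear": [0.0, 0.0, 0], "delta_rot": [0, 0, 21], "fingers": 155}, {"linear": [0.0, 0.0, 0], "delta_rot": [0, 0, 27], "fingers": 155}, {"linear": [0.0, 0.0, 0], "delta_rot": [0, 0, 30], "fingers": 155}, {"linear": [0.0, 0.0, 0], "delta_rot": [0, 0, 30], "fingers": 155}, {"linear": [0.0, 0.0, 0], "delta_rot": [0, 0, 30], "fingers": 155}, {"linear": [0.0, 0.0, 0], "delta_rot": [0, 0, 30], "fingers": 155}])

```text
time: 36.6
tool_pos: [0.4505, 0.3501, 0.2004]
tool_rot: [0.0, 0.707, 0.707, 0.0]
contact_force: [0.1, -0.4, -1.1]
gripper_width: 0.391
```

```bash
python3 - <<'E'
from rel import *
s=save("wrist","w15"); print(s['tool_pos'],s['tool_rot'],s['gripper_width'])
print(proj("wrist",[.4317,.335,.0545],s),proj("wrist",[.4317,.335-.075,.0545],s),proj("wrist",[.4317,.335+.075,.0545],s))
E
```

```text
[0.45054781 0.35009144 0.20040734] [1.62591877e-05 7.06930383e-01 7.07283132e-01 7.21924700e-05] 0.39118125620493766
(np.float64(237.62482163095373), np.float64(191.36603373583793)) (np.float64(239.05789173852), np.float64(256.89915563096804)) (np.float64(236.7197329710627), np.float64(116.65343518679428))
```

View pics/w15.png

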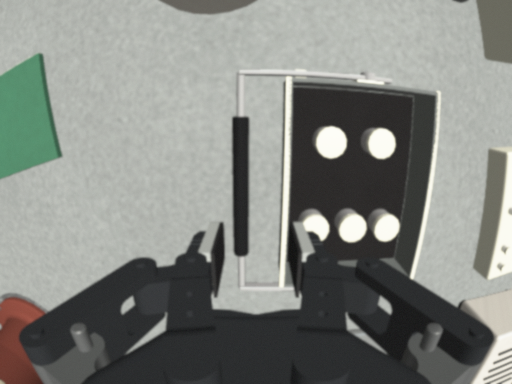

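```bash
python3 - <<'E'
from rel import *
s=state()
for v in (120,186,253): print(at("wrist",240.7,v,.048,s))
print(at("wrist",289,90,.055,s),at("wrist",283,280,.055,s))
T0=cur()
for phi in (30,):
    pos,Rm=bailpose(0,np.radians(phi),1,(.563,.335,.046)); hv=pos-.05*Rm[:,2]; print(pos,hv); show(T0,[(hv,Rm),(pos,Rm)])
E
```

```text
[0.43519831 0.40644611 0.048     ]
[0.43453755 0.33890401 0.048     ]
[0.43320557 0.26149313 0.048     ]
[0.48203949 0.43622127 0.055     ] [0.48117693 0.22959162 0.055     ]
[0.4425     0.335      0.02954552] [0.4175     0.335      0.07284679]
[-0.0151, -0.0331, 0.1275] [-30.0, -0.0, 0.0]
[-0.0151, -0.0081, 0.1708] [-30.0, -0.0, 0.0]
```

Request:
apply_moves(commands=[{"linear": [-0.003, -0.006, 0.015], "delta_rot": [-4, 0, 0], "fingers": 155}, {"linear": [-0.006, -0.014, 0.035], "delta_rot": [-10, 0, 0], "fingers": 155}, {"linear": [-0.01, -0.022, 0.06], "delta_rot": [-17, 0, 0], "fingers": 155}, {"linear": [-0.013, -0.028, 0.085], "delta_rot": [-24, 0, 0], "fingers": 155}, {"linear": [-0.0151, -0.0331, 0.11], "delta_rot": [-30, 0, 0], "fingers": 155}, {"linear": [-0.0151, -0.0331, 0.125], "delta_rot": [-30, 0, 0], "fingers": 155}, {"linear": [-0.0151, -0.0331, 0.1275], "delta_rot": [-30, 0, 0], "fingers": 155}, {"linear": [-0.0151, -0.0331, 0.1275], "delta_rot": [-30, 0, 0], "fingers": 155}])

```text
time: 37.45
tool_pos: [0.4191, 0.3358, 0.0743]
tool_rot: [0.183, 0.683, 0.683, 0.183]
contact_force: [0.3, 0.4, 0.8]
gripper_width: 0.392
```

```bash
python3 - <<'E'
from rel import *
s=save("wrist","w16"); save("scene","s7"); s=state(); print(s['tool_pos'],s['tool_rot'],s['gripper_width'],s['contact_force'])
T0=cur(); pos,Rm=bailpose(0,np.radians(30),1,(.563,.335,.046)); show(T0,[(pos,Rm)])
E
```

```text
[0.42002032 0.33625591 0.07573761] [0.18315387 0.68345904 0.6820604  0.1847485 ] 0.38956941846262894 [0.56064774 0.16018138 0.50715243]
[-0.0014, -0.0038, 0.0512] [0.2, -0.1, -0.1]
```

View pics/w16.png

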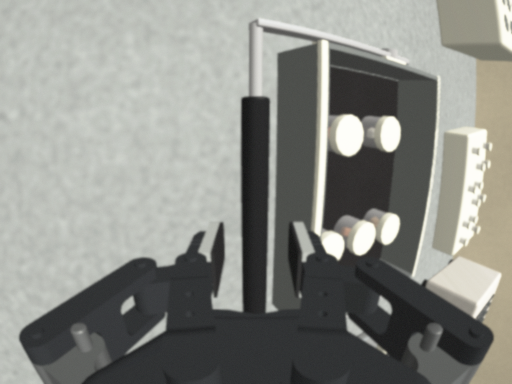

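View pics/s7.png

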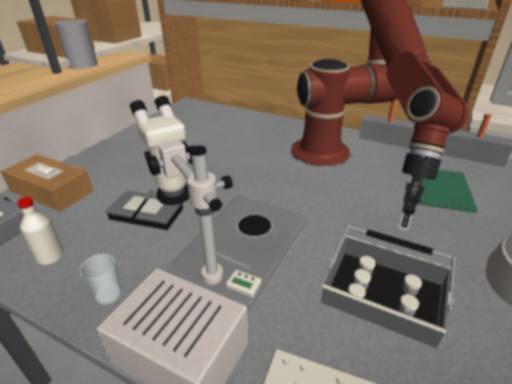

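Request:
apply_moves(commands=[{"linear": [0, -0.001, 0.012], "delta_rot": [0, 0, 0], "fingers": 155}, {"linear": [0, -0.001, 0.025], "delta_rot": [0, 0, 0], "fingers": 155}, {"linear": [0, -0.001, 0.038], "delta_rot": [0, 0, 0], "fingers": 155}, {"linear": [0, -0.001, 0.045], "delta_rot": [0, 0, 0], "fingers": 155}, {"linear": [0, -0.001, 0.045], "delta_rot": [0, 0, 0], "fingers": 155}, {"linear": [0, -0.001, 0.045], "delta_rot": [0, 0, 0], "fingers": 155}, {"linear": [0, -0.001, 0.045], "delta_rot": [0, 0, 0], "fingers": 155}, {"linear": [0, -0.001, 0.045], "delta_rot": [0, 0, 0], "fingers": 155}])

```text
time: 38.35
tool_pos: [0.4393, 0.3353, 0.034]
tool_rot: [0.183, 0.683, 0.683, 0.184]
contact_force: [0.3, 0.4, 0.7]
gripper_width: 0.391
```

```bash
python3 - <<'E'
from rel import *
s=save("wrist","w17"); save("scene","s8",(300,150,512,350),3); s=state(); print(s['tool_pos'],s['tool_rot'],s['gripper_width'],s['contact_force'])
T0=cur(); pos,Rm=bailpose(0,np.radians(30),1,(.563,.335,.046)); show(T0,[(pos,Rm)])
E
```

```text
[0.43918255 0.33525835 0.03387938] [0.18306576 0.68299393 0.68289905 0.18345327] 0.3879576230110586 [-0.19748158 -0.28487259  1.30051436]
[-0.0003, 0.0007, 0.0054] [0.0, -0.0, -0.0]
```

View pics/w17.png

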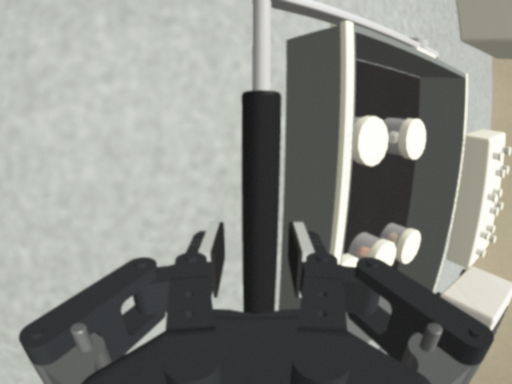

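View pics/s8.png

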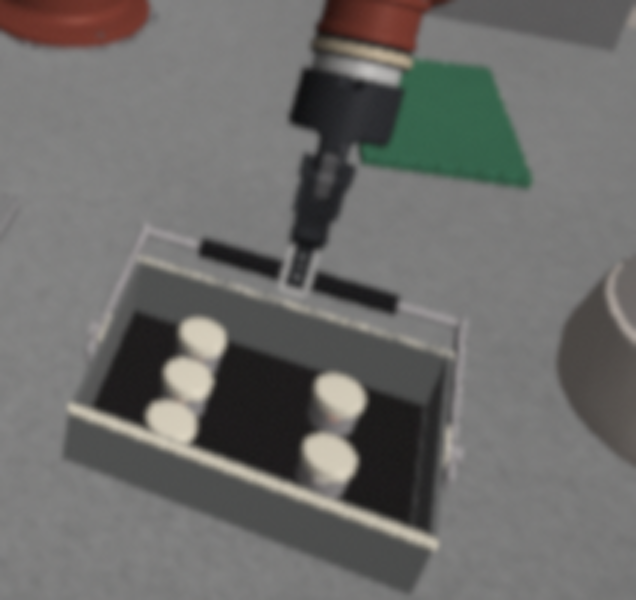

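Request:
apply_moves(commands=[{"linear": [0, 0.0013, 0.003], "delta_rot": [0, 0, 0], "fingers": 155}, {"linear": [0, 0.0013, 0.005], "delta_rot": [0, 0, 0], "fingers": 155}, {"linear": [0, 0.0013, 0.005], "delta_rot": [0, 0, 0], "fingers": 175}, {"linear": [0, 0.0013, 0.005], "delta_rot": [0, 0, 0], "fingers": 195}, {"linear": [0, 0.0013, 0.005], "delta_rot": [0, 0, 0], "fingers": 220}, {"linear": [0, 0.0013, 0.005], "delta_rot": [0, 0, 0], "fingers": 255}, {"linear": [0, 0.0013, 0.005], "delta_rot": [0, 0, 0], "fingers": 255}, {"linear": [0, 0.0013, 0.005], "delta_rot": [0, 0, 0], "fingers": 255}])

```text
time: 39.25
tool_pos: [0.4433, 0.3351, 0.0302]
tool_rot: [0.183, 0.683, 0.683, 0.184]
contact_force: [3.4, -2.3, 2.7]
gripper_width: 0.179
```

```bash
python3 - <<'E'
from rel import *
save("wrist","w18"); s=state(); print(s['tool_pos'],s['tool_rot'],s['gripper_width'],s['contact_force'])
T0=cur(); bar=T0[0]-.019*T0[1][:,2]; print("bar",bar)
E
```

```text
[0.44328688 0.33509399 0.03020087] [0.18332013 0.6830241  0.68279714 0.18346625] 0.17978014627907382 [ 4.84699857 -1.60583242  1.04498481]
bar [0.43376855 0.33509178 0.04664476]
```

View pics/w18.png

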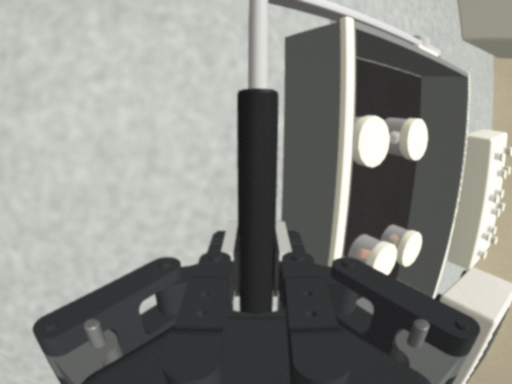

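```bash
cat > rot.py <<'E'
from rel import *
def rows(T0,piv,ds):
    out=[]
    for d in ds:
        A=R.from_euler('y',d,degrees=True).as_matrix(); out.append((piv+A@(T0[0]-piv),A@T0[1]))
    show(T0,out)
E
python3 - <<'E'
from rot import *
T0=cur(); rows(T0,np.array([.5638,T0[0][1],.0462]),[2,6,11,16,22,28,34,40])
E
```

```text
[0.0, 0.0017, -0.0039] [2.0, -0.0, 0.0]
[0.0, 0.0055, -0.0115] [6.0, -0.0, 0.0]
[0.0, 0.0109, -0.0206] [11.0, -0.0, 0.0]
[0.0, 0.0172, -0.0292] [16.0, -0.0, 0.0]
[0.0, 0.0256, -0.0387] [22.0, -0.0, 0.0]
[0.0, 0.035, -0.0473] [28.0, -0.0, 0.0]
[0.0, 0.0452, -0.0549] [34.0, -0.0, 0.0]
[0.0, 0.0562, -0.0613] [40.0, -0.0, 0.0]
```

```bash
python3 - <<'E'
from rot import *
T0=cur(); rows(T0,np.array([.5638,T0[0][1],.0462]),[1,3,6,9,13,17,21,25])
E
```

```text
[0.0, 0.0008, -0.002] [1.0, -0.0, 0.0]
[0.0, 0.0026, -0.0058] [3.0, -0.0, 0.0]
[0.0, 0.0055, -0.0115] [6.0, -0.0, 0.0]
[0.0, 0.0087, -0.017] [9.0, -0.0, 0.0]
[0.0, 0.0133, -0.0241] [13.0, -0.0, 0.0]
[0.0, 0.0185, -0.0308] [17.0, -0.0, 0.0]
[0.0, 0.0241, -0.0372] [21.0, -0.0, 0.0]
[0.0, 0.0302, -0.0431] [25.0, -0.0, 0.0]
```

Request:
apply_moves(commands=[{"linear": [0, 0.0008, -0.002], "delta_rot": [1, 0, 0], "fingers": 255}, {"linear": [0, 0.0026, -0.0058], "delta_rot": [3, 0, 0], "fingers": 255}, {"linear": [0, 0.0055, -0.0115], "delta_rot": [6, 0, 0], "fingers": 255}, {"linear": [0, 0.0087, -0.017], "delta_rot": [9, 0, 0], "fingers": 255}, {"linear": [0, 0.0133, -0.0241], "delta_rot": [13, 0, 0], "fingers": 255}, {"linear": [0, 0.0185, -0.0308], "delta_rot": [17, 0, 0], "fingers": 255}, {"linear": [0, 0.0241, -0.0372], "delta_rot": [21, 0, 0], "fingers": 255}, {"linear": [0, 0.0302, -0.0431], "delta_rot": [25, 0, 0], "fingers": 255}])

```text
time: 40.1
tool_pos: [0.4464, 0.3348, 0.0816]
tool_rot: [0.029, 0.707, 0.706, 0.029]
contact_force: [2.1, -1.9, -2.3]
gripper_width: 0.177
```

```bash
python3 - <<'E'
from rot import *
save("scene","s9",(300,150,512,350),3); s=state(); print(s['tool_pos'],s['gripper_width'],s['contact_force'],s['ft_torque'])
T0=cur(); bar=T0[0]-.019*T0[1][:,2]; d=bar-np.array([.5638,bar[1],.0462]); print("bar",bar,np.linalg.norm(d),np.degrees(np.arctan2(d[2],-d[0])), np.degrees(np.arcsin(T0[1][0,2])))
E
```

```text
[0.44811476 0.33512475 0.0836079 ] 0.17658847382913645 [-6.64263736 -1.86055091  1.42056226] [-0.27312799  1.12543282 -0.15020724]
bar [0.44656166 0.33511266 0.10254432] 0.1300750163212444 25.66876867509386 4.688707849373967
```

View pics/s9.png

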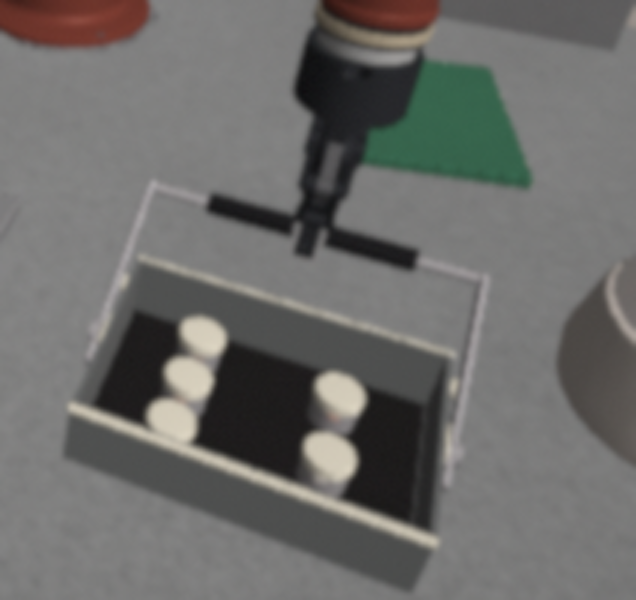

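```bash
python3 - <<'E'
from rot import *
T0=cur(); rows(T0,np.array([.5638,T0[0][1],.0462]),[3,7,11,15,19,23,27,30])
E
```

```text
[0.0, 0.0026, -0.0058] [3.0, -0.0, 0.0]
[0.0, 0.0065, -0.0133] [7.0, -0.0, 0.0]
[0.0, 0.011, -0.0206] [11.0, -0.0, 0.0]
[0.0, 0.0159, -0.0275] [15.0, -0.0, 0.0]
[0.0001, 0.0213, -0.034] [19.0, -0.0, 0.0]
[0.0001, 0.0272, -0.0401] [23.0, -0.0, 0.0]
[0.0001, 0.0335, -0.0459] [27.0, -0.0, 0.0]
[0.0001, 0.0384, -0.0499] [30.0, -0.0, 0.0]
```

Request:
apply_moves(commands=[{"linear": [0, 0.0026, -0.0058], "delta_rot": [3, 0, 0], "fingers": 255}, {"linear": [0, 0.0065, -0.0133], "delta_rot": [7, 0, 0], "fingers": 255}, {"linear": [0, 0.011, -0.0206], "delta_rot": [11, 0, 0], "fingers": 255}, {"linear": [0, 0.0159, -0.0275], "delta_rot": [15, 0, 0], "fingers": 255}, {"linear": [0, 0.0213, -0.034], "delta_rot": [19, 0, 0], "fingers": 255}, {"linear": [0, 0.0272, -0.0401], "delta_rot": [23, 0, 0], "fingers": 255}, {"linear": [0, 0.0335, -0.0459], "delta_rot": [27, 0, 0], "fingers": 255}, {"linear": [0, 0.0384, -0.0499], "delta_rot": [30, 0, 0], "fingers": 255}])

```text
time: 40.95
tool_pos: [0.4804, 0.3346, 0.1353]
tool_rot: [-0.154, 0.69, 0.69, -0.155]
contact_force: [-3.0, -2.5, 4.3]
gripper_width: 0.177
```

```bash
python3 - <<'E'
from rot import *
s=state(); print(s['tool_pos'],s['gripper_width'],s['contact_force'],s['ft_torque'],s['joint_pos'])
T0=cur(); bar=T0[0]-.019*T0[1][:,2]; d=bar-np.array([.5638,bar[1],.0462]); print("bar",bar,np.linalg.norm(d),np.degrees(np.arctan2(d[2],-d[0])), np.degrees(np.arcsin(T0[1][0,2])))
E
```

```text
[0.48037991 0.33460748 0.13528253] 0.1772168561077918 [-3.00272646 -2.54534828  4.27648399] [-0.43529337  0.37606829  0.0940967 ] [0.40129708 0.29087201 1.55623821 0.16747197 1.70320053 0.38937705]
bar [0.48849135 0.33463902 0.15246402] 0.1302437556823533 54.67503665901886 -25.272119009795805
```

Request:
apply_moves(commands=[{"linear": [0, 0.0026, -0.0058], "delta_rot": [3, 0, 0], "fingers": 255}, {"linear": [0, 0.0065, -0.0133], "delta_rot": [7, 0, 0], "fingers": 255}, {"linear": [0, 0.011, -0.0206], "delta_rot": [11, 0, 0], "fingers": 255}, {"linear": [0, 0.0159, -0.0275], "delta_rot": [15, 0, 0], "fingers": 255}, {"linear": [0, 0.0213, -0.034], "delta_rot": [19, 0, 0], "fingers": 255}, {"linear": [0, 0.0272, -0.0401], "delta_rot": [23, 0, 0], "fingers": 255}, {"linear": [0, 0.0335, -0.0459], "delta_rot": [27, 0, 0], "fingers": 255}, {"linear": [0, 0.0384, -0.0499], "delta_rot": [30, 0, 0], "fingers": 255}])

```text
time: 41.75
tool_pos: [0.5372, 0.3341, 0.1651]
tool_rot: [-0.327, 0.627, 0.626, -0.329]
contact_force: [0.6, -4.7, 6.2]
gripper_width: 0.176
```

```bash
python3 - <<'E'
from rot import *
save("scene","s10",(280,100,512,350),2.4); save("wrist","w19"); s=state(); print(s['tool_pos'],s['gripper_width'],s['contact_force'],s['ft_torque'],s['joint_pos'])
T0=cur(); bar=T0[0]-.019*T0[1][:,2]; d=bar-np.array([.5638,bar[1],.0462]); print("bar",bar,np.linalg.norm(d),np.degrees(np.arctan2(d[2],-d[0])), np.degrees(np.arcsin(T0[1][0,2])))
E
```

```text
[0.5374041  0.33413103 0.16516185] 0.17767515311299495 [-0.4414908  -5.45533237  7.58256807] [-0.43506159  0.69323603  0.55832429] [0.32229276 0.67737239 1.14740311 0.33410977 2.22899357 0.39831251]
bar [0.5530195  0.33414898 0.17598584] 0.13023280411585325 85.25169951670095 -55.2717664242329
```

View pics/s10.png

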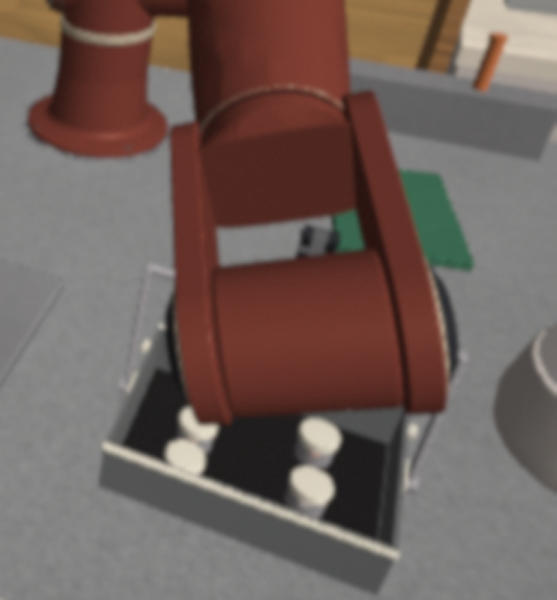

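View pics/w19.png

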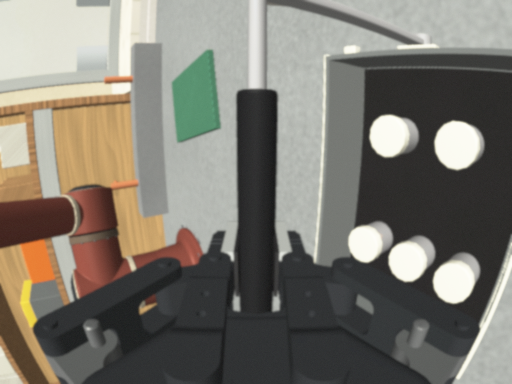

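```bash
python3 - <<'E'
from rot import *
T0=cur(); q=np.array(state()['joint_pos']); rows(T0,np.array([.5638,T0[0][1],.0462]),[2,4])
A=R.from_euler('y',4,degrees=True).as_matrix(); piv=np.array([.5638,T0[0][1],.0462]); p=piv+A@(T0[0]-piv); Rm=A@T0[1]
for d in (0,.03,.06,.09): 
    q,e=ik(p-d*Rm[:,2],Rm,q); print(d,np.round(q,2),e)
for up,rt in ((.03,-10),(.06,-25),(.1,-40),(.14,-60)):
    R2=R.from_euler('y',rt,degrees=True).as_matrix()@Rm; q,e=ik(p-.09*Rm[:,2]+[0,0,up],R2,q); print(up,rt,np.round(q,2),e)
E
```

```text
[-0.0, 0.0017, -0.0039] [2.0, -0.0, -0.0]
[-0.0, 0.0035, -0.0078] [4.0, -0.0, -0.0]
0 [0.32 0.73 1.09 0.36 2.3  0.41] 6.938893903907228e-15
0.03 [0.31 0.77 1.   0.37 2.34 0.42] 1.7719159473017498e-12
0.06 [0.3  0.82 0.91 0.38 2.39 0.44] 1.450728426277692e-11
0.09 [0.29 0.87 0.8  0.39 2.45 0.46] 1.7715384714733773e-10
0.03 -10 [0.3  0.75 0.86 0.31 2.34 0.42] 3.5763059180737855e-13
0.06 -25 [0.32 0.58 0.98 0.21 2.14 0.38] 5.156924887117498e-11
0.1 -40 [0.34 0.41 1.09 0.12 1.96 0.37] 1.196267251923899e-10
0.14 -60 [ 0.39  0.2   1.26 -0.01  1.68  0.39] 4.187145004851122e-09
```

Request:
apply_moves(commands=[{"linear": [0, 0.0017, -0.0039], "delta_rot": [2, 0, 0], "fingers": 255}, {"linear": [0, 0.0035, -0.0078], "delta_rot": [4, 0, 0], "fingers": 255}, {"linear": [0, 0.0035, -0.0078], "delta_rot": [4, 0, 0], "fingers": 255}, {"linear": [0, 0.0035, -0.0078], "delta_rot": [4, 0, 0], "fingers": 255}, {"linear": [0, 0.0035, -0.0078], "delta_rot": [4, 0, 0], "fingers": 200}, {"linear": [0, 0.0035, -0.0078], "delta_rot": [4, 0, 0], "fingers": 150}, {"linear": [0, 0.0035, -0.0078], "delta_rot": [4, 0, 0], "fingers": 110}, {"linear": [0, 0.0035, -0.0078], "delta_rot": [4, 0, 0], "fingers": 110}])

```text
time: 42.65
tool_pos: [0.545, 0.3352, 0.1652]
tool_rot: [-0.348, 0.615, 0.615, -0.349]
contact_force: [-0.0, -0.6, -0.4]
gripper_width: 0.572
```

```bash
python3 - <<'E'
from rot import *
save("wrist","w20"); s=state(); print(s['tool_pos'],s['gripper_width'],s['contact_force'],s['ft_torque'])
E
```

```text
[0.54513706 0.33520609 0.16531868] 0.5653408469514216 [ 0.20154601 -0.55252931  0.166419  ] [-0.04100502 -0.36592067 -0.02694262]
```

View pics/w20.png

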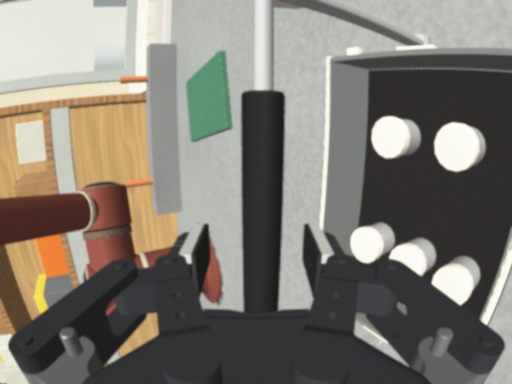

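Request:
apply_moves(commands=[{"linear": [0, 0, -0.006], "delta_rot": [0, 0, 0], "fingers": 110}, {"linear": [0, 0, -0.018], "delta_rot": [0, 0, 0], "fingers": 110}, {"linear": [0, 0, -0.032], "delta_rot": [0, 0, 0], "fingers": 110}, {"linear": [0, 0, -0.048], "delta_rot": [0, 0, 0], "fingers": 110}, {"linear": [0, 0, -0.064], "delta_rot": [0, 0, 0], "fingers": 110}, {"linear": [0, 0, -0.08], "delta_rot": [0, 0, 0], "fingers": 110}, {"linear": [0, 0, -0.09], "delta_rot": [0, 0, 0], "fingers": 110}, {"linear": [0, 0, -0.09], "delta_rot": [0, 0, 0], "fingers": 110}])

```text
time: 43.5
tool_pos: [0.6239, 0.3347, 0.2129]
tool_rot: [-0.348, 0.616, 0.616, -0.347]
contact_force: [0.0, -0.1, 0.6]
gripper_width: 0.569
```

```bash
python3 - <<'E'
from rot import *
save("wrist","w21"); T=cur(); print(T[0],state()['contact_force'])
# target: up and rotate back to straight down, then above bar
down=np.c_[[0,1,0],[1,0,0],[0,0,-1]].astype(float)
l,r=rel(T,np.array([T[0][0]+.0,T[0][1],.40]),down); print(l,r)
for up,rt in ((.04,-14),(.08,-28),(.12,-42),(.18,-58)):
    A=R.from_euler('y',rt,degrees=True).as_matrix()@T[1]; l,r=rel(T,T[0]+[0,0,up],A); print(np.round(l,4),np.round(r,1))
E
```

```text
[0.62324041 0.33486801 0.21233313] [ 0.20726732  0.08811575 -1.0324384 ]
[ 6.98844552e-05 -1.60742674e-01 -9.68537072e-02] [-5.89293938e+01 -3.75853887e-02 -2.11789493e-02]
[ 0.     -0.0343 -0.0206] [-14.  -0.  -0.]
[ 0.     -0.0685 -0.0413] [-28.  -0.  -0.]
[ 0.     -0.1028 -0.0619] [-42.  -0.  -0.]
[ 1.000e-04 -1.542e-01 -9.290e-02] [-58.  -0.  -0.]
```

View pics/w21.png

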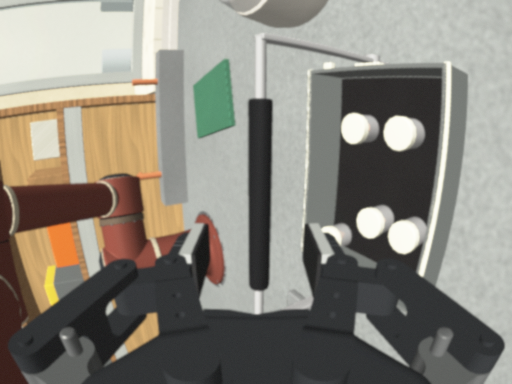

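Request:
apply_moves(commands=[{"linear": [0, -0.015, -0.009], "delta_rot": [-4, 0, 0], "fingers": 110}, {"linear": [0, -0.034, -0.02], "delta_rot": [-11, 0, 0], "fingers": 90}, {"linear": [0, -0.055, -0.033], "delta_rot": [-19, 0, 0], "fingers": 60}, {"linear": [0, -0.076, -0.046], "delta_rot": [-27, 0, 0], "fingers": 30}, {"linear": [0, -0.097, -0.059], "delta_rot": [-35, 0, 0], "fingers": 0}, {"linear": [0, -0.118, -0.071], "delta_rot": [-43, 0, 0], "fingers": 0}, {"linear": [0, -0.14, -0.085], "delta_rot": [-51, 0, 0], "fingers": 0}, {"linear": [0, -0.16, -0.097], "delta_rot": [-58.9, 0, 0], "fingers": 0}])

```text
time: 44.35
tool_pos: [0.6229, 0.3349, 0.4015]
tool_rot: [0.002, 0.707, 0.707, 0.002]
contact_force: [0.2, -0.5, 0.2]
gripper_width: 1.0
```

```bash
python3 - <<'E'
from rot import *
t=save("top","t8"); save("scene","s11"); s=state(); print(s['tool_pos'],s['tool_rot'],s['joint_pos'])
E
```

```text
[0.62126219 0.33607289 0.40719852] [0.00156974 0.70622825 0.70796669 0.00472816] [3.90326624e-01 1.95946840e-01 1.16987404e+00 7.68622451e-04
 1.76583640e+00 3.88020775e-01]
```

View pics/t8.png

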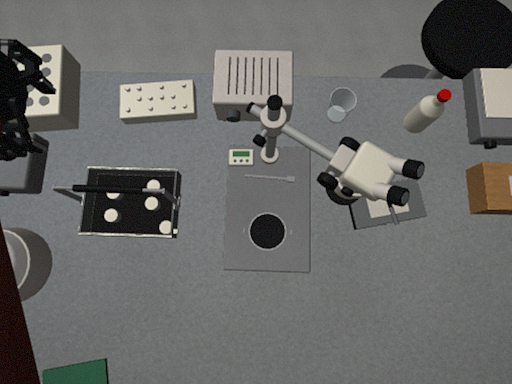

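View pics/s11.png

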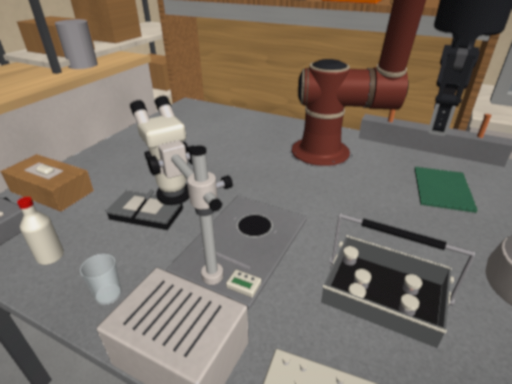

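```bash
python3 - <<'E'
from rot import *
im=cv2.imread("pics/raw_s11.png")[210:350,310:480]; cv2.imwrite("pics/s11c.png",cv2.resize(im,None,fx=4,fy=4,interpolation=cv2.INTER_CUBIC))
im=cv2.imread("pics/raw_t8.png")[140:280,60:200]; cv2.imwrite("pics/t8c.png",cv2.resize(im,None,fx=4,fy=4,interpolation=cv2.INTER_CUBIC))
from det import *
for p in pots("top",cv2.imread("pics/raw_t8.png"),None,.034): print(p)
E
```

```text
(array([ 0.8567482 , -0.43834778]), np.float64(0.03794992489326162), array([426.13114754, 101.81147541]))
(array([ 0.69303592, -0.01511256]), np.float64(0.044589372491584164), array([269.1025641 , 156.08974359]))
(array([0.60965323, 0.28263328]), np.float64(0.03354074749114412), array([153.09473684, 184.46315789]))
(array([0.56183158, 0.28362736]), np.float64(0.0331691223625092), array([151.08196721, 202.72131148]))
(array([0.52840187, 0.38393256]), np.float64(0.030405851491218695), array([110.4  , 214.808]))
(array([0.50176691, 0.24308093]), np.float64(0.0276604509612988), array([165.07826087, 226.63478261]))
```

View pics/s11c.png

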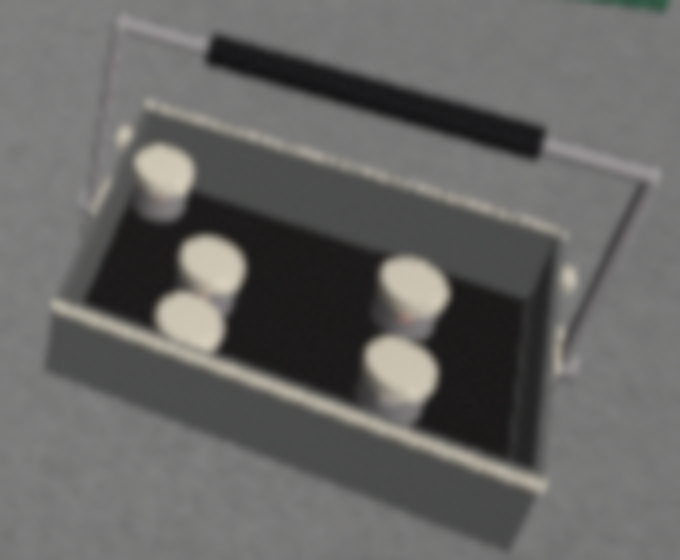

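View pics/t8c.png

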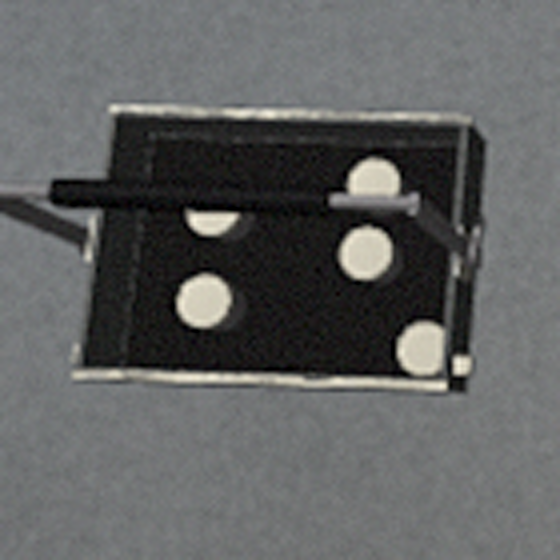

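```bash
python3 - <<'E'
from rot import *
for z in (.034,.045): print(at("scene",310+165/4,210+170/4,z), at("scene",310+212/4,210+265/4,z), at("scene",310+400/4,210+360/4,z))
# handle angle from scene/top : bar at x?
print([proj("scene",[.5638-.13*np.cos(a),.335,.046+.13*np.sin(a)]) for a in (1.3,1.45,1.6)])
print([proj("scene",[.5638-.13*np.cos(1.6),.335+d,.046+.13*np.sin(1.6)]) for d in (-.075,.075)])
T=cur(); h=np.array([.698,-.0145])
a=np.radians(-120.4); g=h+.086*np.array([np.cos(a),np.sin(a)]); print(g)
E
```

```text
[0.50845859 0.24385409 0.034     ] [0.56853982 0.28493063 0.034     ] [0.58881781 0.38372542 0.034     ]
[0.52029312 0.24527687 0.045     ] [0.57923786 0.28557641 0.045     ] [0.59913228 0.38250241 0.045     ]
[(np.float64(404.8540617389941), np.float64(223.2435954041117)), (np.float64(403.8804353951932), np.float64(227.44020922633678)), (np.float64(402.47488287469696), np.float64(233.12523936008014))]
[(np.float64(362.3775550637999), np.float64(221.73159566926952)), (np.float64(446.10698836473193), np.float64(245.52328906997167))]
[ 0.6544811  -0.08867618]
```

Request:
apply_moves(commands=[{"linear": [-0.01, 0.001, 0], "delta_rot": [0, 0, -5], "fingers": 0}, {"linear": [-0.03, 0.003, 0], "delta_rot": [0, 0, -13], "fingers": 0}, {"linear": [-0.06, 0.005, 0], "delta_rot": [0, 0, -21], "fingers": 0}, {"linear": [-0.09, 0.007, 0], "delta_rot": [0, 0, -29], "fingers": 0}, {"linear": [-0.12, 0.009, 0], "delta_rot": [0, 0, -37], "fingers": 0}, {"linear": [-0.15, 0.012, 0], "delta_rot": [0, 0, -45], "fingers": 0}, {"linear": [-0.18, 0.014, 0], "delta_rot": [0, 0, -53], "fingers": 0}, {"linear": [-0.21, 0.016, 0], "delta_rot": [0, 0, -60], "fingers": 0}])

```text
time: 45.25
tool_pos: [0.639, 0.1235, 0.3961]
tool_rot: [-0.004, 0.256, 0.967, -0.001]
contact_force: [0.4, -0.6, 0.6]
gripper_width: 0.998
```

```bash
python3 - <<'E'
from rot import *
s=state(); T=cur(); print(T[0],s['joint_pos']); a=np.radians(239.6)
x=np.array([np.cos(a),np.sin(a),0]); z=np.array([0,0,-1.]); y=np.cross(z,x)
print(rel(T,np.array([.6541,-.087,.40]),np.c_[x,y,z]))
E
```

```text
[0.63901788 0.12351896 0.39613418] [ 7.62832613e-02  7.40824488e-02  1.32099369e+00  9.48496153e-04
  1.75447773e+00 -9.75556017e-01]
(array([-0.11745055, -0.17535557, -0.00405451]), array([  0.1510119 ,  -0.48639619, -89.32381453]))
```

Request:
apply_moves(commands=[{"linear": [-0.015, -0.022, 0], "delta_rot": [0, 0, -7], "fingers": 0}, {"linear": [-0.033, -0.05, 0], "delta_rot": [0, 0, -15], "fingers": 0}, {"linear": [-0.052, -0.078, 0], "delta_rot": [0, 0, -23], "fingers": 0}, {"linear": [-0.071, -0.106, 0], "delta_rot": [0, 0, -31], "fingers": 0}, {"linear": [-0.088, -0.131, 0], "delta_rot": [0, 0, -39], "fingers": 0}, {"linear": [-0.102, -0.152, 0], "delta_rot": [0, 0, -47], "fingers": 0}, {"linear": [-0.112, -0.168, 0], "delta_rot": [0, 0, -55], "fingers": 0}, {"linear": [-0.1175, -0.176, 0], "delta_rot": [0, 0, -62], "fingers": 0}])

```text
time: 46.05
tool_pos: [0.6526, -0.0882, 0.3959]
tool_rot: [-0.004, -0.277, 0.961, 0.002]
contact_force: [-0.0, -0.1, 0.0]
gripper_width: 1.002
```

Request:
apply_moves(commands=[{"linear": [0, 0, 0], "delta_rot": [0, 0, -7], "fingers": 0}, {"linear": [0, 0, 0], "delta_rot": [0, 0, -14], "fingers": 0}, {"linear": [0, 0, 0], "delta_rot": [0, 0, -21], "fingers": 0}, {"linear": [0, 0, 0], "delta_rot": [0, 0, -27], "fingers": 0}, {"linear": [0, 0, 0], "delta_rot": [0, 0, -27], "fingers": 0}, {"linear": [0, 0, 0.015], "delta_rot": [0, 0, -27], "fingers": 0}, {"linear": [0, 0, 0.03], "delta_rot": [0, 0, -27], "fingers": 0}, {"linear": [0, 0, 0.03], "delta_rot": [0, 0, -27], "fingers": 0}])

```text
time: 46.85
tool_pos: [0.6517, -0.0859, 0.3638]
tool_rot: [-0.004, -0.492, 0.871, 0.003]
contact_force: [-0.1, 0.4, -0.4]
gripper_width: 1.001
```

```bash
python3 - <<'E'
from rot import *
state(); s=save("wrist","w22"); T=cur(); print(T[0],state()['joint_pos']); a=np.radians(239.6)
x=np.array([np.cos(a),np.sin(a),0]); z=np.array([0,0,-1.]); y=np.cross(z,x)
print(rel(T,np.array([.6541,-.087,.235]),np.c_[x,y,z]))
E
```

```text
[ 0.65206596 -0.08603054  0.36558094] [-2.44091266e-01  9.03233700e-02  1.35332448e+00 -3.34205865e-04
  1.70526182e+00 -2.84369284e+00]
(array([-0.00054062, -0.00314322,  0.13056143]), array([ 0.39599788, -0.13894324, -0.6562961 ]))
```

View pics/w22.png

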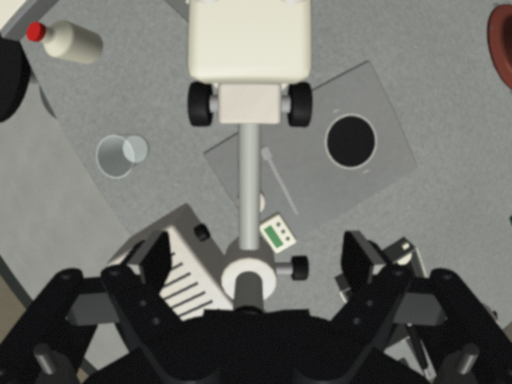

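```bash
python3 - <<'E'
from rot import *
s=state(); T=cur()
im=cv2.imread("pics/raw_w22.png").astype(int)
for v in (135,160,190,220):
    row=im[v,225:275].sum(1); print(v, row[::3])
for v in (135,160,190,220):
    p=at("wrist",249.3,v,.252,s); print(p, T[1].T@(p-T[0]))
E
```

```text
135 [414 404 344 309 346 428 499 538 564 546 508 417 358 381 387 390 384]
160 [386 386 384 390 355 426 498 539 571 546 501 410 361 410 433 462 390]
190 [385 392 387 391 375 426 497 549 574 541 499 397 332 392 388 392 391]
220 [427 425 423 423 413 417 494 548 591 548 489 386 345 315 428 609 677]
[ 0.6335328  -0.12473772  0.252     ] [ 0.04243979 -0.00487531  0.11365496]
[ 0.64497021 -0.10593191  0.252     ] [ 0.02042933 -0.00497155  0.11360005]
[ 0.65918081 -0.08263762  0.252     ] [-0.00685685 -0.00512792  0.11353172]
[ 0.67424278 -0.05802809  0.252     ] [-0.03570896 -0.00533511  0.11345918]
```

Request:
apply_moves(commands=[{"linear": [0, -0.002, 0.02], "delta_rot": [0, 0, -0.3], "fingers": 0}, {"linear": [0, -0.004, 0.045], "delta_rot": [0, 0, -0.3], "fingers": 0}, {"linear": [0, -0.004, 0.07], "delta_rot": [0, 0, -0.3], "fingers": 0}, {"linear": [0, -0.004, 0.095], "delta_rot": [0, 0, -0.3], "fingers": 0}, {"linear": [0, -0.004, 0.115], "delta_rot": [0, 0, -0.3], "fingers": 0}, {"linear": [0, -0.004, 0.128], "delta_rot": [0, 0, -0.3], "fingers": 0}, {"linear": [0, -0.004, 0.13], "delta_rot": [0, 0, -0.3], "fingers": 50}, {"linear": [0, -0.004, 0.13], "delta_rot": [0, 0, -0.3], "fingers": 110}])

```text
time: 47.7
tool_pos: [0.6563, -0.0883, 0.2396]
tool_rot: [-0.001, -0.495, 0.869, 0.0]
contact_force: [-0.3, -0.4, 0.4]
gripper_width: 0.694
```

```bash
python3 - <<'E'
from rot import *
s=save("wrist","w23"); s=state(); print(s['tool_pos'],s['contact_force'],s['gripper_width'])
E
```

```text
[ 0.65674387 -0.0884116   0.24049117] [-0.07307978 -1.1173469   0.64224912] 0.6028741791476779
```

View pics/w23.png

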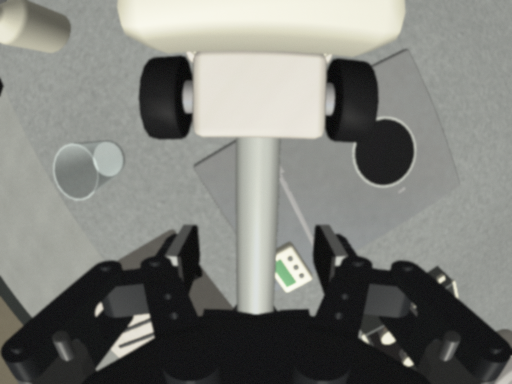

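Request:
apply_moves(commands=[{"linear": [0, 0, 0.004], "delta_rot": [0, 0, 0], "fingers": 150}, {"linear": [0, 0, 0.004], "delta_rot": [0, 0, 0], "fingers": 200}, {"linear": [0, 0, 0.004], "delta_rot": [0, 0, 0], "fingers": 255}, {"linear": [0, 0, 0.004], "delta_rot": [0, 0, 0], "fingers": 255}, {"linear": [0, 0, 0.004], "delta_rot": [0, 0, 0], "fingers": 255}, {"linear": [0, 0, 0.004], "delta_rot": [0, 0, 0], "fingers": 255}, {"linear": [0, 0, 0.004], "delta_rot": [0, 0, 0], "fingers": 255}, {"linear": [0, 0, 0.004], "delta_rot": [0, 0, 0], "fingers": 255}])

```text
time: 48.55
tool_pos: [0.6564, -0.0883, 0.236]
tool_rot: [-0.0, -0.495, 0.869, 0.0]
contact_force: [-3.0, 1.1, 5.3]
gripper_width: 0.211
```

```bash
python3 - <<'E'
from rot import *
s=state(); T=cur(); print(T[0],s['contact_force'],s['gripper_width'],"toolx",np.degrees(np.arctan2(T[1][1,0],T[1][0,0])))
im=cv2.imread("pics/raw_t8.png"); g=im.astype(int).sum(2)
m=np.zeros(g.shape,np.uint8); m[205:260,235:300]=(g[205:260,235:300]<120)
k,l,st,c=cv2.connectedComponentsWithStats(m); i=1+np.argmax(st[1:,4]); print(st[i],c[i],at("top",*c[i],.016))
# gradient edges of the plate, right edge & left edge & bottom
for v in (190,220,250): 
    r=g[v-2:v+3].mean(0); print(v,"L",np.round(r[218:236]).astype(int),"R",np.round(r[303:318]).astype(int))
for u in (235,260,295):
    r=g[:,u-2:u+3].mean(1); print(u,"B",np.round(r[262:278]).astype(int))
E
```

```text
[ 0.65642528 -0.08832008  0.23599702] [-3.00313489  1.14613616  5.29725977] 0.210693010783618 toolx -120.71122002056637
[250 214  34  34 886] [266.93566591 230.96726862] [ 0.49869058 -0.01344161  0.016     ]
190 L [356 365 366 367 358 358 359 365 361 334 328 325 328 328 330 324 325 323] R [320 322 324 323 321 323 281 272 365 351 359 354 361 359 356]
220 L [353 361 360 358 363 369 339 318 327 326 326 330 326 325 325 326 322 323] R [327 324 323 320 325 326 269 276 367 359 347 349 346 346 349]
250 L [353 358 356 352 350 355 357 341 348 339 339 334 340 332 333 342 336 335] R [333 329 333 332 341 328 257 266 363 353 353 347 341 344 337]
235 B [343 344 344 344 342 343 336 271 293 361 349 355 362 359 357 356]
260 B [336 337 337 339 338 335 341 318 253 288 354 341 339 335 335 336]
295 B [330 340 335 340 334 329 333 331 328 266 279 345 345 350 344 346]
```

```bash
python3 - <<'E'
from rot import *
a=at("top",310.6,190,.01);b=at("top",310.5,250,.01); print("R edge",a,b,np.degrees(np.arctan2((a-b)[1],(a-b)[0])))
a=at("top",227,190,.016);b=at("top",224.0,220,.016); print("L edge",a,b,np.degrees(np.arctan2((a-b)[1],(a-b)[0])))
a=at("top",235,270.0,.01);b=at("top",295,272.2,.01); print("B edge",a,b,np.degrees(np.arctan2(*(a-b)[[1,0]]))-90)
# wrist image w22: disc, tool pose then
im=cv2.imread("pics/raw_w22.png"); g=im.astype(int).sum(2); m=np.zeros(g.shape,np.uint8); m[105:175,318:380]=g[105:175,318:380]<150
k,l,st,c=cv2.connectedComponentsWithStats(m); i=1+np.argmax(st[1:,4]); print(st[i],c[i])
# state at w22 approx
s={'tool_pos':[.65207,-.08603,.36558],'tool_rot':[-.004,-.492,.871,.003]}
print(at("wrist",*c[i],.016,s))
# w4: disc partly covered. w15 etc no
E
```

```text
R edge [ 0.60981002 -0.126726    0.01      ] [ 0.45357364 -0.12528444  0.01      ] -0.5286418759457815
L edge [0.60335854 0.09320428 0.016     ] [0.52424212 0.09757713 0.016     ] -3.1635829041396835
B edge [0.39940022 0.06493564 0.01      ] [ 0.39760819 -0.08595504  0.01      ] -0.6804313064542953
[ 328  117   46   49 1736] [350.54493088 140.98156682]
[ 0.50074173 -0.01335139  0.016     ]
```

Request:
apply_moves(commands=[{"linear": [-0.0001, 0.0045, 0], "delta_rot": [0, 0, 3], "fingers": 255}, {"linear": [-0.0006, 0.0104, 0], "delta_rot": [0, 0, 7], "fingers": 255}, {"linear": [-0.0016, 0.0163, 0], "delta_rot": [0, 0, 11], "fingers": 255}, {"linear": [-0.0029, 0.0221, 0], "delta_rot": [0, 0, 15], "fingers": 255}, {"linear": [-0.0047, 0.0278, 0], "delta_rot": [0, 0, 19], "fingers": 255}, {"linear": [-0.0068, 0.0334, 0], "delta_rot": [0, 0, 23], "fingers": 255}, {"linear": [-0.0093, 0.0388, 0], "delta_rot": [0, 0, 27], "fingers": 255}, {"linear": [-0.0115, 0.0427, 0], "delta_rot": [0, 0, 30], "fingers": 255}])

```text
time: 49.35
tool_pos: [0.6266, -0.057, 0.236]
tool_rot: [0.001, -0.252, 0.968, -0.001]
contact_force: [4.0, -2.0, 2.7]
gripper_width: 0.211
```

```bash
python3 - <<'E'
from rot import *
s=state(); T=cur(); h=np.array([.6995,-.0158]); g=T[0][:2]
print(T[0],s['contact_force'],s['gripper_width'],"toolx",np.degrees(np.arctan2(T[1][1,0],T[1][0,0]))%360, np.linalg.norm(g-h),np.degrees(np.arctan2(*(g-h)[::-1]))%360)
E
```

```text
[ 0.62657019 -0.05702886  0.23602867] [ 3.96187266 -2.03238105  2.74889896] 0.2112492427725143 toolx 209.17259945352296 0.0837769418335756 209.4804513486507
```

Request:
apply_moves(commands=[{"linear": [-0.0002, 0.006, 0], "delta_rot": [0, 0, 4], "fingers": 255}, {"linear": [-0.0009, 0.0119, 0], "delta_rot": [0, 0, 8], "fingers": 255}, {"linear": [-0.0019, 0.0178, 0], "delta_rot": [0, 0, 12], "fingers": 255}, {"linear": [-0.0033, 0.0236, 0], "delta_rot": [0, 0, 16], "fingers": 255}, {"linear": [-0.0052, 0.0292, 0], "delta_rot": [0, 0, 20], "fingers": 255}, {"linear": [-0.0074, 0.0348, 0], "delta_rot": [0, 0, 24], "fingers": 255}, {"linear": [-0.01, 0.0401, 0], "delta_rot": [0, 0, 28], "fingers": 255}, {"linear": [-0.0115, 0.0427, 0], "delta_rot": [0, 0, 30], "fingers": 255}])

```text
time: 50.15
tool_pos: [0.6161, -0.0142, 0.236]
tool_rot: [0.002, 0.007, 1.0, -0.001]
contact_force: [4.2, -4.7, 2.9]
gripper_width: 0.214
```

Request:
apply_moves(commands=[{"linear": [0, 0, 0], "delta_rot": [0, 0, 0], "fingers": 255}, {"linear": [0, 0, 0], "delta_rot": [0, 0, 0], "fingers": 255}, {"linear": [0, 0, 0], "delta_rot": [0, 0, 0], "fingers": 255}, {"linear": [0, 0, 0], "delta_rot": [0, 0, 0], "fingers": 255}, {"linear": [0, 0, 0], "delta_rot": [0, 0, 0], "fingers": 255}, {"linear": [0, 0, 0], "delta_rot": [0, 0, 0], "fingers": 255}, {"linear": [0, 0, 0], "delta_rot": [0, 0, 0], "fingers": 255}, {"linear": [0, 0, 0], "delta_rot": [0, 0, 0], "fingers": 255}])

```text
time: 50.95
tool_pos: [0.6161, -0.0137, 0.236]
tool_rot: [0.002, 0.006, 1.0, 0.0]
contact_force: [5.2, 1.0, 2.7]
gripper_width: 0.21
```

```bash
python3 - <<'E'
from rot import *
s=state(); T=cur(); h=np.array([.6995,-.0158]); g=T[0][:2]
print(T[0],s['contact_force'],s['gripper_width'],"toolx",np.degrees(np.arctan2(T[1][1,0],T[1][0,0]))%360, np.linalg.norm(g-h),np.degrees(np.arctan2(*(g-h)[::-1]))%360)
save("scene","s12"); save("wrist","w24")
E
```

```text
[ 0.616134   -0.01373435  0.23602602] [5.23829982 0.9977974  2.66640675] 0.21019122384052713 toolx 179.31269478281627 0.08339158552851027 178.58061056928676
```

View pics/s12.png

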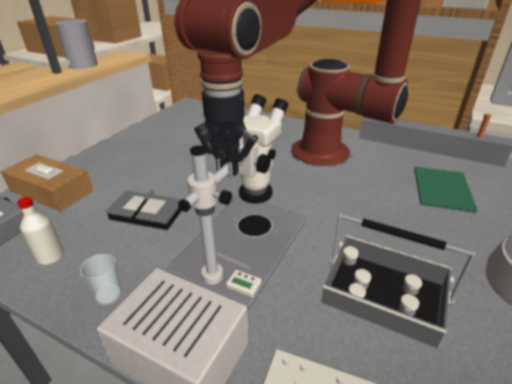

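View pics/w24.png

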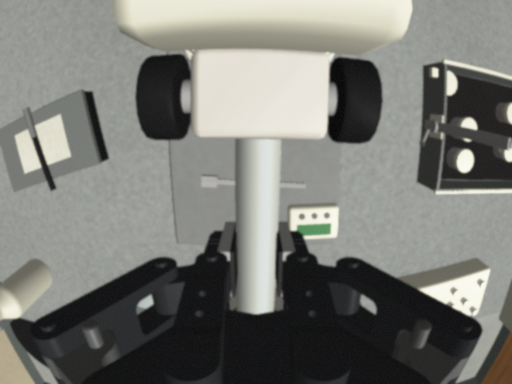

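Request:
apply_moves(commands=[{"linear": [0, 0, 0], "delta_rot": [0, 0, 0], "fingers": 180}, {"linear": [0, 0, 0], "delta_rot": [0, 0, 0], "fingers": 90}, {"linear": [0, 0, 0], "delta_rot": [0, 0, 0], "fingers": 0}, {"linear": [0, 0, 0], "delta_rot": [0, 0, 0], "fingers": 0}, {"linear": [0, 0, -0.02], "delta_rot": [0, 0, 0], "fingers": 0}, {"linear": [0, 0, -0.06], "delta_rot": [0, 0, 0], "fingers": 0}, {"linear": [0, 0, -0.1], "delta_rot": [0, 0, 0], "fingers": 0}, {"linear": [0, 0, -0.14], "delta_rot": [0, 0, 0], "fingers": 0}])

```text
time: 51.85
tool_pos: [0.6143, -0.0137, 0.3763]
tool_rot: [-0.001, 0.006, 1.0, 0.0]
contact_force: [0.4, -0.5, 0.0]
gripper_width: 0.999
```

```bash
python3 - <<'E'
from rot import *
s=save("wrist","w25"); save("scene","s13",(170,80,330,260),3.3); print(s['tool_pos'],s['contact_force'])
u,v=proj("scene",[.4995,-.0134,.115]); print((u-170)*3.3,(v-80)*3.3)
for vv in (160,200,230): print(at("wrist",256,vv,.252,s))
E
```

```text
[ 0.61430208 -0.01368718  0.37627279] [ 0.40394959 -0.47160264  0.01622398]
278.3146552994046 375.2482488845067
[ 0.5941842  -0.01213442  0.252     ]
[ 0.63240323 -0.01262293  0.252     ]
[ 0.66317139 -0.01301576  0.252     ]
```

View pics/w25.png

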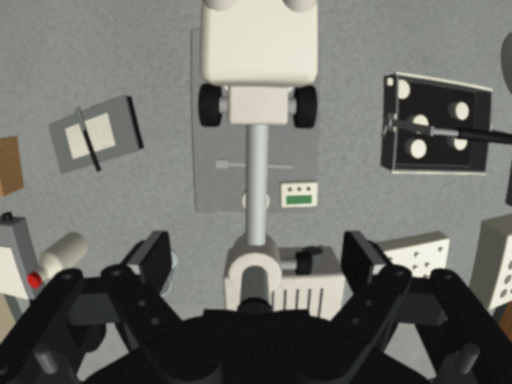

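View pics/s13.png

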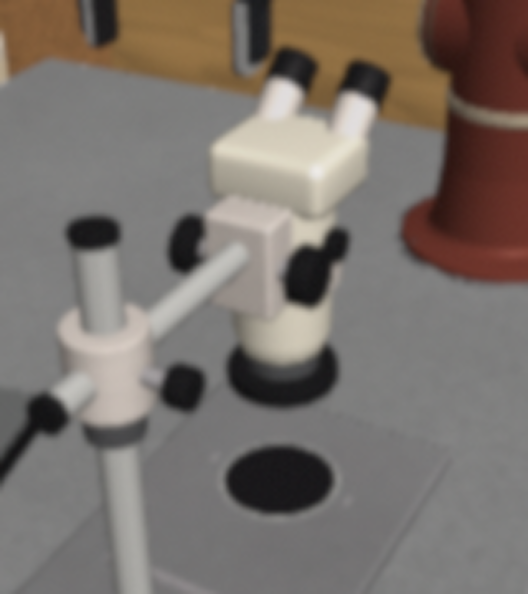

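```bash
python3 - <<'E'
from rot import *
def f(P): u,v=proj("scene",P); return round((u-170)*3.3,1),round((v-80)*3.3,1)
print("disc",f([.4995,-.0134,.016]))
for a in (-.04,-.02,0,.02):
    ang=np.pi-.0122+a; print(a,f([.6995+.2*np.cos(ang),-.0158+.2*np.sin(ang),.118]))
im=cv2.imread("pics/raw_s13.png"); g=im.astype(int).sum(2); m=np.zeros(g.shape,np.uint8); m[205:245,230:280]=g[205:245,230:280]<130
k,l,st,c=cv2.connectedComponentsWithStats(m); i=1+np.argmax(st[1:,4]); print((c[i]-[170,80])*3.3)
m[:]=0; m[180:205,230:280]=g[180:205,230:280]<150; k,l,st,c=cv2.connectedComponentsWithStats(m); i=1+np.argmax(st[1:,4]); print(st[i],(st[i][0]+st[i][2]/2-170)*3.3)
E
```

```text
disc (np.float64(279.5), np.float64(476.5))
-0.04 (np.float64(287.6), np.float64(374.9))
-0.02 (np.float64(283.0), np.float64(373.4))
0 (np.float64(278.3), np.float64(372.0))
0.02 (np.float64(273.6), np.float64(370.6))
[277.80330396 478.57995595]
[239 186  33  17 301] 282.15
```

Request:
apply_moves(commands=[{"linear": [0, 0.01, -0.02], "delta_rot": [0, 0, 0], "fingers": 0}, {"linear": [0, 0.04, -0.04], "delta_rot": [0, 0, 0], "fingers": 0}, {"linear": [0, 0.08, -0.05], "delta_rot": [0, 0, 0], "fingers": 0}, {"linear": [0, 0.12, -0.05], "delta_rot": [0, 0, 0], "fingers": 0}, {"linear": [0, 0.15, -0.05], "delta_rot": [0, 0, 0], "fingers": 0}, {"linear": [0, 0.16, -0.05], "delta_rot": [0, 0, 0], "fingers": 0}, {"linear": [0, 0.16, -0.05], "delta_rot": [0, 0, 0], "fingers": 0}, {"linear": [0, 0.16, -0.05], "delta_rot": [0, 0, 0], "fingers": 0}])

```text
time: 52.75
tool_pos: [0.6168, 0.1455, 0.4246]
tool_rot: [-0.001, 0.006, 1.0, -0.0]
contact_force: [0.5, -0.3, 0.3]
gripper_width: 0.998
```

```bash
python3 - <<'E'
from rot import *
save("wrist","w26"); save("scene","s14",(130,60,490,350),2.0); save("top","t9"); print(state()['tool_pos'],state()['contact_force'])
E
```

```text
[0.61693854 0.14491655 0.42507205] [-0.28568053  0.80990068  0.07669988]
```

View pics/s14.png

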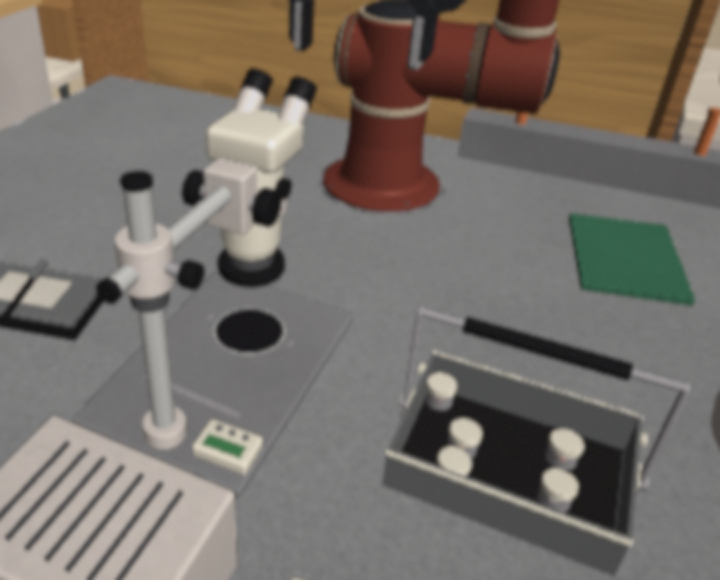

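View pics/w26.png

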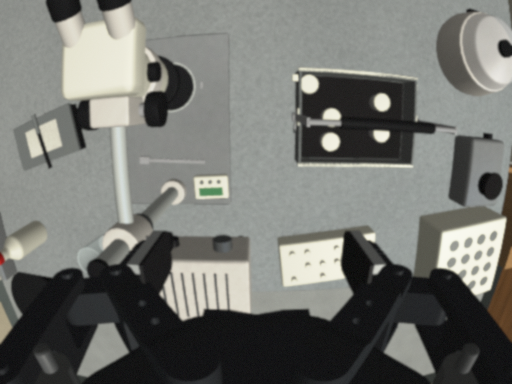

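All five pots stand in the carrier, the handle is upright, the head is centred over the black disc, and the arm is clear of everything.

```bash
python3 - <<'E'
from plant import job_done
print(job_done())
E
```

```text
the job is handed in; nothing more can be done
None
```

The job is done and handed in at about 53 s. I swung the microscope head out to about +1.03 rad and moved all five pots into the carrier one at a time. I then raised the handle through its arc, turning the gripper with it, and let it settle at its stop. Last, I swung the head back over the plate and drew the arm clear.

What the last checks showed:
- **Pots:** all five stand upright on the carrier floor. Some time after I placed it, one was knocked into the carrier's near right corner. Its lid position fits a pot standing on the floor there, so I left it.
- **Handle:** in the picture the grip ends lie within about a pixel of where they should be at 1.6 rad.
- **Boom:** the checks disagree slightly. The gripper and wrist camera put it at about 0 to -0.01 rad. The scene camera suggests about -0.02 rad, which would put the lens about 4 mm off centre towards the carrier. I took that as centred and did not correct it.
- **Other things:** the slide box, pen, forceps and timer look to be where they started. The wrist force I read stayed below about 18 N.

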